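Put each dispensing item in its own holder

TASK

Set up the dispensing place with the things that lie in front of you, between the orange tub and the tray of paper cups: stand the amber vial upright in the small yellow dish and the white tablet bottle upright in the large white dish, and lay the blue marker along the blue pen rest and the black marker along the black pen rest, each centred on its rest and down in both notches. Leave the stapler and the stack of paper cups where they are.

Things in the scene. Friction and masses are not known exactly. Their poses are not given: they have to be found in the camera images.
- vial_center (a point): open amber vial part filled with tablets, round, 36 mm across and 84 mm tall, about 45 g, standing upright on the worktop. Point: its centre, 42 mm above its underside, z up.
- bottle_center (a point): white tablet bottle with a white screw cap (the cap does not turn), 88 mm tall, about 60 g, standing upright on the worktop. Round body 48 mm across up to 70 mm; the round cap (71 to 88 mm) is no wider. Grip the body below the cap. Point: its centre, 44 mm above its underside, z up.
- blue_marker_center (a point): blue marker pen, 14 mm wide, 138 mm long, 14 mm high, lying on the worktop. Point: its middle, 7 mm above its underside; y along its length, z up. About 20 g. It is the one in front of the robot, between the orange tub and the tray of cups; pens beyond the tray are not meant. Either end may point either way.
- black_marker_center (a point): black marker pen, 12 mm wide, 136 mm long, 12 mm high, lying on the worktop. Point: its middle, 6 mm above its underside; y along its length, z up. About 20 g. It is the one in front of the robot, between the orange tub and the tray of cups; pens beyond the tray are not meant. Either end may point either way.
- vial_dish_seat (a point): small round dish with a yellow rim and black floor, for the vial, 56 mm inside, fixed to the worktop, a flat floor 4 mm above the worktop inside a rim that is 5 mm thick and 11 mm high. This point: centre of its inner floor, z up.
- bottle_dish_seat (a point): large round dish with a white rim and black floor, for the tablet bottle, 70 mm inside, fixed to the worktop, a flat floor 4 mm above the worktop inside a rim that is 5 mm thick and 11 mm high. This point: centre of its inner floor, z up.
- blue_rest_seat (a point): blue pen rest, fixed: a 42 x 100 mm base 5 mm thick with two supports (10 mm thick) 40 mm either side of the middle along its y axis. Each has a level notch floor 18 mm above the worktop, 30 mm wide along x, between 6 mm horns that rise to 28 mm. The marker lies along y over both; the middle is open for fingers. Point: midway between the notch floors, at their height (18 mm); z up.
- black_rest_seat (a point): black pen rest, fixed: a 42 x 100 mm base 5 mm thick with two supports (10 mm thick) 40 mm either side of the middle along its y axis. Each has a level notch floor 18 mm above the worktop, 30 mm wide along x, between 6 mm horns that rise to 28 mm. The marker lies along y over both; the middle is open for fingers. Point: midway between the notch floors, at their height (18 mm); z up.
- stapler: bystander: beige desk stapler, 40 x 168 x 71 mm high, standing at the left behind the work. Origin: centre of its underside; y along its length.
- paper_cups_center (a point): bystander: column of nested paper cups, 38 mm across, 100 mm tall, standing at the right behind the work. Point: its centre, 50 mm up.

How it is judged:
By the outcome, as a careful person would: the job done as asked, in the order asked, and still so for the second after the job is handed in, with the robot touching nothing.
It also fails if it takes over 120 s, if anything falls off the work surface, if the arm or the gripper's body presses on something with over 40 N, if the wrist force passes 120 N, or if a joint passes its speed limit or range.

ROBOT

A 7-joint arm with a two-finger parallel gripper is mounted at the origin on a cart in front of the work surface, level with it; the furniture and walls round the work are solid. World frame = base frame: x ahead of the robot, y to its left, z up, the work surface at z = 0. Lengths are in m, angles in rad, forces in N, time in s.
With the tool pointing down it reaches from about 0.4 to 0.85 m from the base axis. Payload 4.5 kg.
Tool frame: the origin (TCP) lies at the very end of the fingers, on their centre line; the grasp point (between the pads) lies robot.grasp_offset behind it (robot.grasp_offset is the distance from the TCP to the grasp point, in m); z points along the fingers, y is the direction in which the jaws open and shut (so a half turn about z gives the same grasp; the last joint's range is limited). The gripper opens to 85 mm and grips with 20 to 120 N. Pads are 22 mm wide; open, the fingers measure 114 mm over their backs; the gripper's body (76 mm by 85 mm) begins 54 mm behind the grasp point. The pads swing forward as they close: fully open they stand 13 mm farther back than shut.
Start: joints at [1.311, 0.689, -0.195, 1.565, 0.157, 0.902, -0.215], TCP at [0.181, -0.598, 0.231] pointing down, gripper open.
Joint ranges: [-3.01, 3.01], [-0.46, 2.08], [-1.47, 1.51], [0.13, 2.56], [-1, 4.14], [0.04, 2.09], [-2.66, 2.66]. Speed limits (rad/s): [2.57, 2.57, 3.14, 3.14, 3.14, 3.14, 3.14].

INTERFACE

Orientations are given as a unit quaternion [w, x, y, z].
In Python, from bench import robot gives the robot as it stands. The module is installed in compiled form; this text tells all that it offers.
- The arm moves only by the tool servo_tool, never from a script. Its argument "increments" is a list of rows, each a list of 7 numbers: the turn, a rotation vector about the tool's x, y, z in rad, then the shift along the tool's x, y, z in cm, then the closure, from -1 (fully open) to 1 (shut). A call has exactly 8 rows; each row is the pose to reach, as a shift and turn from the pose measured when the call began, along the tool's axes at that moment; what a row does not reach only later rows make up. A row lasts 1/12 s, in which the tool goes at most 41.7 mm and 7.16 degrees, less where a joint would pass 70% of its speed; a pose out of reach is approached as far as the arm can. A call with a gripper value outside its range is refused whole. The fingers move at their own pace and stop on an object; the grip force is fixed at half the most. Time passes only in rows, so rows that repeat a pose let the fingers close, or fill a call up. It gives the time, the measured TCP pose, the force and the opening at its end, in the units of the state.
- robot.read_state(): the state, without advancing time (a new reading comes with each control period).
- robot.grab_frame(name): name is "scene" or "side" or "wrist"; returns a dict with "img" (400x640x3 uint8, red, green, blue), "camera_matrix" (3x3 intrinsics, pixels), "R" (3x3) and "t" (3): a world point X has camera coordinates R X + t. Camera axes: x right, y down, z forward; pixel columns grow to the right and rows downward; lengths in m; the calibration is good to about 2 mm. A picture is of the moment at which its call begins. There is no depth.
- robot.finish_job(): hands the job in, once; it reports no verdict.
The state is a dict: "time_s": time; "joint_positions": joint angles; "qd": joint speeds; "joint_efforts": joint torques, N m; "eef_pos": TCP position; "tcp_rot": TCP orientation; "contact_force": force on the tool from outside, world axes, zero at the start; "torque": the same for the moment, N m; "gripper_width": opening from 0.0 (shut) to 1.0 (fully open).
Only numpy, scipy, OpenCV 4.12 (cv2) and the standard library are available. Lean on these libraries where they do the work, as an engineer would, in place of code of your own. Each camera call takes 0.05 s, during which the arm holds its last target.

## Working session

There is one attempt and no reset: what is moved stays moved. The work goes in short steps, Python scripts to look and compute and a tool call to move; the robot and the scene stay as the last step left them, time stands still between calls to the robot, and variables do not carry over. Pictures are saved under pics/ and viewed, and the job is handed in when it is done.

Besides the shell and the picture viewer there is one more tool, called by a JSON object that holds its "name" and its "arguments". servo_tool: Moves the arm, as the interface text tells. Its arguments: {"type":"object","properties":{"increments":{"type":"array"}},"required":["increments"]}

```bash
mkdir -p pics; ls; python3 - <<'E'
from bench import robot
import cv2
s=robot.read_state()
print(s, robot.grasp_offset)
for n in ["scene","side","wrist"]:
    f=robot.grab_frame(n)
    cv2.imwrite(f"pics/{n}0.png",f["img"][:,:,::-1])
    print(n,f["camera_matrix"],f["R"],f["t"])
E
```

```text
pics
{'time_s': 0.0, 'joint_positions': array([ 1.31080587,  0.68999604, -0.1944812 ,  1.5663682 ,  0.15732013,
        0.90252864, -0.21508151]), 'qd': array([ 0.00078172,  0.00104852, -0.0007712 , -0.00018372, -0.00160484,
        0.00036161, -0.00145649]), 'joint_efforts': array([ 1.06533491e-04, -5.39608598e+01, -1.26644656e+00, -1.58543694e+01,
        9.10505885e-03,  9.52761591e-03,  2.51462177e-05]), 'eef_pos': array([ 0.1807207 , -0.59760065,  0.23046928]), 'tcp_rot': array([-9.26614740e-04,  9.89223021e-01,  1.46413470e-01, -2.27559941e-04]), 'contact_force': array([ 0.03626213,  0.1197971 , -0.73142344]), 'torque': array([-0.02887176, -0.00686462,  0.00194238]), 'gripper_width': 1.0062294242125716} 0.0187
scene [[508.16134214   0.         326.52826251]
 [  0.         508.16134214 197.55628786]
 [  0.           0.           1.        ]] [[ 0.54713154 -0.83697566  0.01090077]
 [-0.39486706 -0.26956387 -0.87830253]
 [ 0.73805629  0.47624266 -0.47798101]] [-0.28595926  0.25371427  1.31871112]
side [[415.8071863    0.         323.90102443]
 [  0.         415.8071863  202.84669579]
 [  0.           0.           1.        ]] [[-9.42682353e-01 -3.33691446e-01  2.35192112e-05]
 [-1.84388514e-01  5.20841025e-01 -8.33501951e-01]
 [ 2.78120221e-01 -7.85731917e-01 -5.52516513e-01]] [0.52471543 0.13443819 0.93141272]
wrist [[350.35335051   0.         320.93269328]
 [  0.         350.35335051 207.11657695]
 [  0.           0.           1.        ]] [[ 0.28861593 -0.9574433  -0.00178175]
 [-0.90500819 -0.27341612  0.32588925]
 [-0.31250764 -0.09244433 -0.94540627]] [-0.62379525 -0.04126772  0.38113025]
```

View pics/scene0.png

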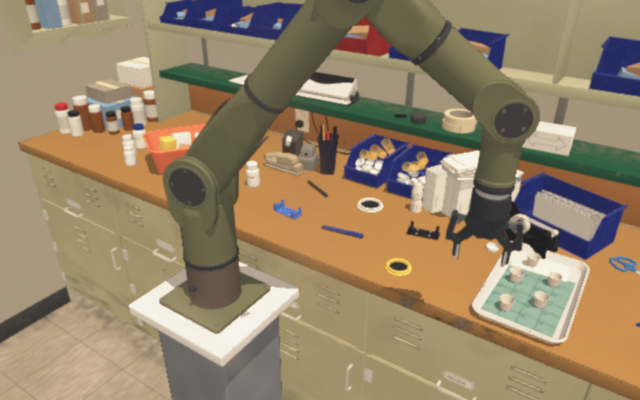

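View pics/side0.png

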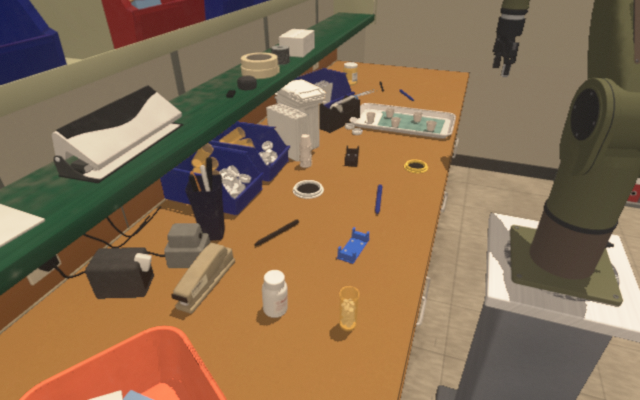

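View pics/wrist0.png

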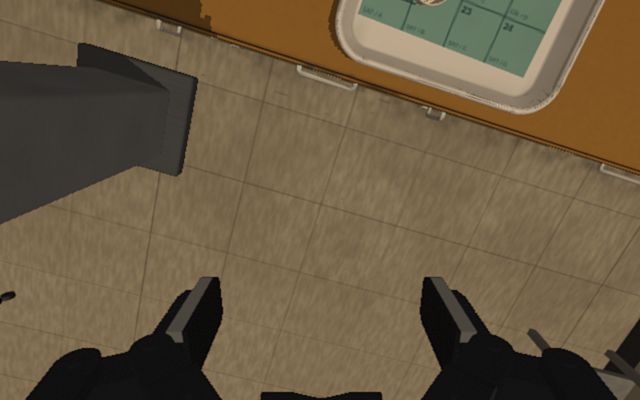

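The side view shows everything: vial (348,310), bottle (275,293), blue rest (354,245), blue marker (379,198), black marker (277,232), white dish (308,189), black rest (351,156), yellow dish (416,166). Stapler is at (203,277) and the paper cups at (306,150). Next I'll measure these positions.

```bash
cat > h.py <<'E'
import numpy as np, cv2
from scipy.spatial.transform import Rotation as Rn
def ray(f,uv):
    K=np.array(f["camera_matrix"]);R=np.array(f["R"]);t=np.array(f["t"])
    d=R.T@np.linalg.inv(K)@np.array([uv[0],uv[1],1.0]); return -R.T@t,d
def plane(f,uv,z):
    c,d=ray(f,uv); return c+d*(z-c[2])/d[2]
def proj(f,X):
    K=np.array(f["camera_matrix"]);p=K@(np.array(f["R"])@np.array(X)+np.array(f["t"]));return p[:2]/p[2]
E
python3 - <<'E'
from bench import robot
from h import *
import pickle
fs={n:robot.grab_frame(n) for n in ["scene","side"]}
pickle.dump(fs,open("f0.pkl","wb"))
s=fs["side"]["img"][:,:,::-1]
cv2.imwrite("pics/sz.png",cv2.resize(s[140:340,160:440],None,fx=2.85,fy=2.85,interpolation=cv2.INTER_CUBIC))
s=fs["scene"]["img"][:,:,::-1]
cv2.imwrite("pics/cz.png",cv2.resize(s[140:290,235:445],None,fx=3.8,fy=3.8,interpolation=cv2.INTER_CUBIC))
for n,uv in dict(vial=(347,322),bottle=(275,308),brest=(354,245),bm=(379,198),km=(277,232),wd=(308,189),kr=(351,156),yd=(416,166)).items(): print(n,plane(fs["side"],uv,0.005).round(3))
E
```

```text
vial [0.396 0.322 0.005]
bottle [0.539 0.336 0.005]
brest [0.447 0.098 0.005]
bm [ 0.438 -0.121  0.005]
km [0.638 0.113 0.005]
wd [ 0.64  -0.099  0.005]
kr [ 0.582 -0.337  0.005]
yd [ 0.372 -0.34   0.005]
```

View pics/sz.png

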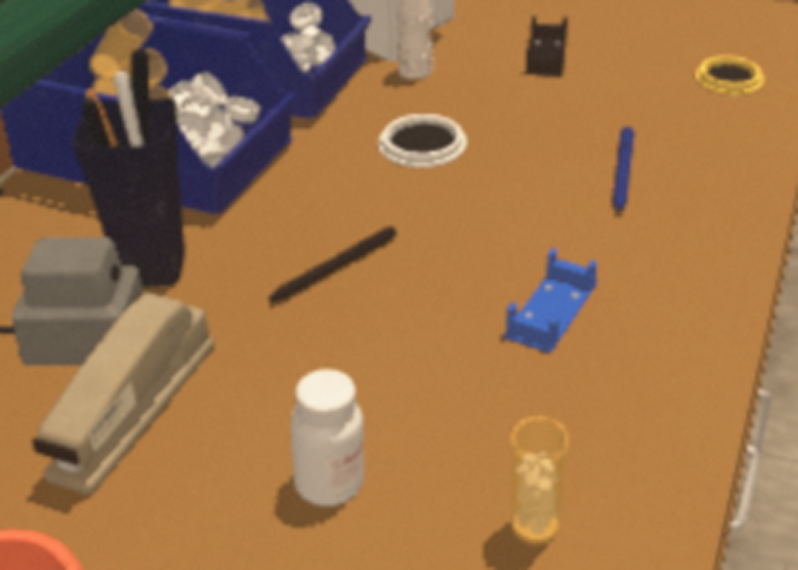

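View pics/cz.png

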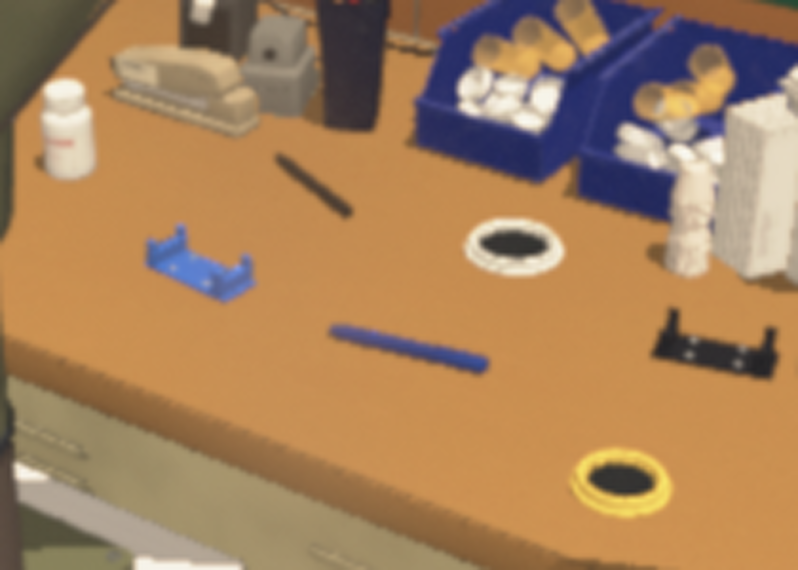

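```bash
cat >> h.py <<'E'
def go(s,pos,yaw=None,n=8):
    """tool-frame rotvec/shift(cm) to reach pos with tool down and tool-x at yaw(deg)"""
    q=s["tcp_rot"];R0=Rn.from_quat([q[1],q[2],q[3],q[0]])
    x=R0.as_matrix()[:,0]; y0=np.degrees(np.arctan2(x[1],x[0]))
    if yaw is None: yaw=y0
    c,sn=np.cos(np.radians(yaw)),np.sin(np.radians(yaw))
    Rt=Rn.from_matrix(np.array([[c,sn,0],[sn,-c,0],[0,0,-1]]))
    rv=(R0.inv()*Rt).as_rotvec(); d=R0.inv().apply(np.array(pos)-s["eef_pos"])*100
    print("yaw now %.1f pos %s"%(y0,np.round(s["eef_pos"],4)),"rv",rv.round(3),"cm",d.round(2))
E
python3 - <<'E'
from bench import robot
from h import *
f=robot.grab_frame("wrist");s=robot.read_state()
c=ray(f,(320,200))[0]; q=s["tcp_rot"];R0=Rn.from_quat([q[1],q[2],q[3],q[0]])
print("cam in tool",R0.inv().apply(c-s["eef_pos"]),"fwd",R0.inv().apply(np.array(f["R"])[2]),"right",R0.inv().apply(np.array(f["R"])[0]))
go(s,(0.45,-0.35,0.33),50)
go(s,(0.55,-0.05,0.33),90)
E
```

```text
cam in tool [ 0.08458262 -0.0001589  -0.14201003] fwd [-3.25788025e-01 -7.12174259e-04  9.45442571e-01] right [-1.10288650e-03  9.99999322e-01  3.73228975e-04]
yaw now 16.8 pos [ 0.1809 -0.5981  0.231 ] rv [-0.001 -0.    -0.579] cm [ 32.94 -15.95  -9.89]
yaw now 16.8 pos [ 0.1809 -0.5981  0.231 ] rv [-0.    -0.    -1.277] cm [ 51.2  -41.77  -9.88]
```

{"name": "servo_tool", "arguments": {"increments": [[0,0,-0.07,4,-2,-1.3,-1],[0,0,-0.14,8,-4,-2.5,-1],[0,0,-0.21,12,-6,-4,-1],[0,0,-0.28,16,-8,-5,-1],[0,0,-0.35,20,-10,-6,-1],[0,0,-0.42,24,-12,-7.5,-1],[0,0,-0.5,28,-14,-9,-1],[0,0,-0.58,32,-16,-10,-1]]}}

```text
time_s: 0.97
eef_pos: [0.4151, -0.3763, 0.3223]
tcp_rot: [0.0, 0.905, 0.425, -0.0]
contact_force: [0.4, -0.8, -0.3]
gripper_width: 1.003
```

```bash
python3 - <<'E'
from bench import robot
from h import *
s=robot.read_state();print(s["time_s"],s["joint_positions"].round(2))
f=robot.grab_frame("wrist");cv2.imwrite("pics/w1.png",f["img"][:,:,::-1])
go(s,(0.55,-0.05,0.33),90)
go(s,(0.5,0.15,0.30),110)
E
```

```text
0.9667 [ 0.88  0.52 -0.38  1.63  0.21  1.03 -0.25]
yaw now 50.3 pos [ 0.4151 -0.3763  0.3223] rv [ 0.     0.    -0.693] cm [ 33.72 -10.48  -0.78]
yaw now 50.3 pos [ 0.4151 -0.3763  0.3223] rv [ 0.     0.    -1.042] cm [ 45.91 -27.11   2.22]
```

View pics/w1.png

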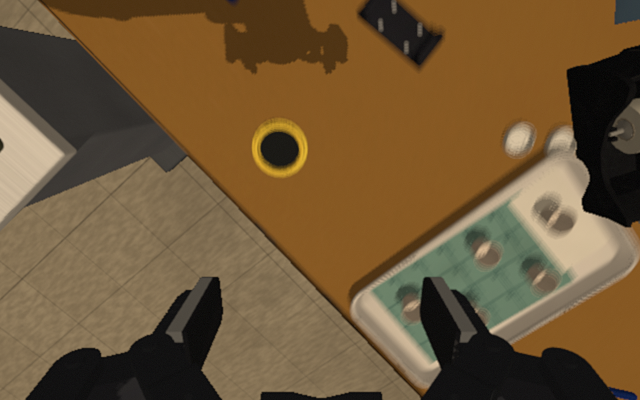

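The wrist view shows the yellow dish at (279,148) and the black rest at (402,30). Moving on towards the vial.

{"name": "servo_tool", "arguments": {"increments": [[0,0,-0.08,4,-1.2,0,-1],[0,0,-0.16,8,-2.4,0,-1],[0,0,-0.25,12,-3.6,0,-1],[0,0,-0.34,16,-4.8,0,-1],[0,0,-0.43,20,-6,0,-1],[0,0,-0.52,24,-7.4,0,-1],[0,0,-0.6,28,-9,0,-1],[0,0,-0.68,32,-10,0,-1]]}}

```text
time_s: 1.68
eef_pos: [0.5407, -0.0683, 0.3273]
tcp_rot: [0.002, 0.704, 0.71, 0.005]
contact_force: [1.2, -0.0, -1.0]
gripper_width: 0.998
```

```bash
python3 - <<'E'
from bench import robot
from h import *
s=robot.read_state();print(s["time_s"],s["joint_positions"].round(2))
f=robot.grab_frame("wrist");cv2.imwrite("pics/w2.png",f["img"][:,:,::-1])
go(s,(0.43,0.25,0.25),110)
E
```

```text
1.6833 [ 0.41  0.51 -0.59  1.67  0.32  1.04 -0.27]
yaw now 90.4 pos [ 0.5407 -0.0683  0.3273] rv [ 0.011 -0.002 -0.342] cm [ 31.89 -10.91   7.73]
```

View pics/w2.png

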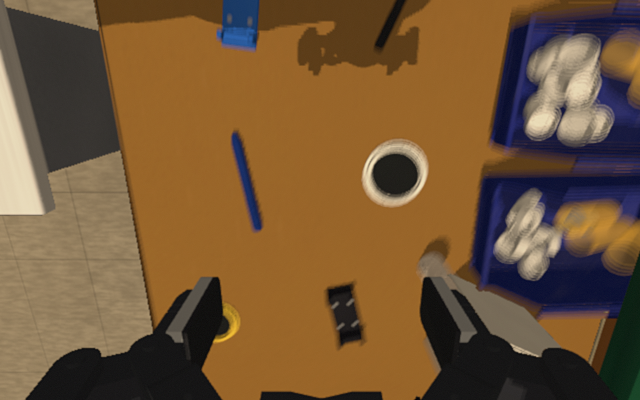

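Blue marker runs (237,135)–(258,229), white dish at (395,173), black rest at (344,313). On to the vial, coming to a settled stop.

{"name": "servo_tool", "arguments": {"increments": [[0,0,-0.06,4,-1.5,0.7,-1],[0,0,-0.12,8,-3,1.5,-1],[0,0,-0.18,12,-4.5,2.2,-1],[0,0,-0.24,16,-6,3,-1],[0,0,-0.3,20,-7.5,4,-1],[0,0,-0.35,24,-9,5,-1],[0,0,-0.35,26,-10,5,-1],[0,0,-0.35,26,-10,5,-1]]}}

```text
time_s: 2.4
eef_pos: [0.4343, 0.2099, 0.2803]
tcp_rot: [0.0, 0.558, 0.83, 0.012]
contact_force: [-0.9, 1.4, -0.2]
gripper_width: 0.998
```

```bash
python3 - <<'E'
from bench import robot
from h import *
import pickle
s=robot.read_state();print(s["time_s"],s["joint_positions"].round(2), abs(s["qd"]).max())
fs={n:robot.grab_frame(n) for n in ["wrist","scene"]}
pickle.dump(fs,open("f3.pkl","wb"))
cv2.imwrite("pics/w3.png",fs["wrist"]["img"][:,:,::-1])
cv2.imwrite("pics/c3.png",fs["scene"]["img"][:,:,::-1])
go(s,(0.43,0.25,0.25),110)
E
```

```text
2.4 [-0.08  0.49 -0.69  1.92  0.4   0.85 -0.6 ] 0.08666413969905938
yaw now 112.2 pos [0.4343 0.2099 0.2803] rv [ 0.02  -0.013  0.038] cm [3.84 1.05 3.1 ]
```

View pics/w3.png

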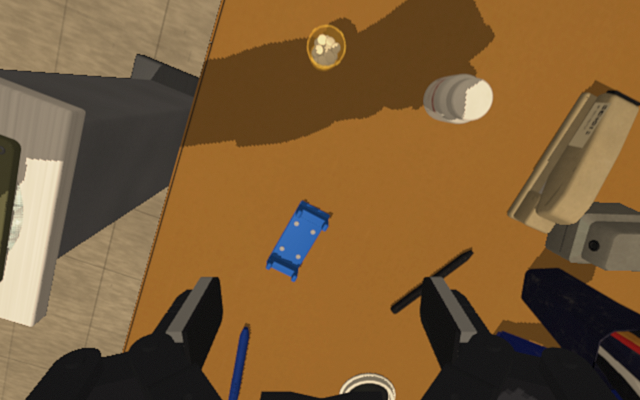

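View pics/c3.png

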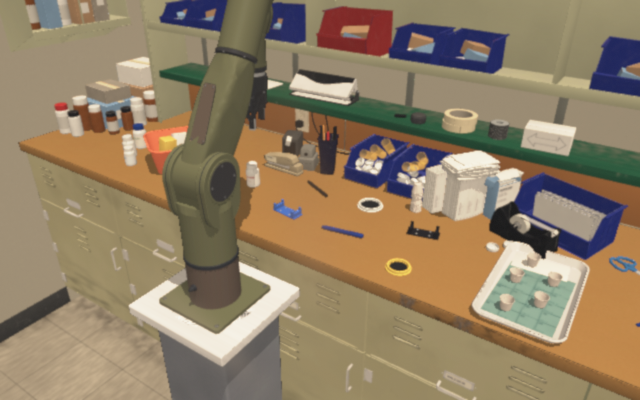

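```bash
python3 - <<'E'
import pickle
from h import *
fs=pickle.load(open("f3.pkl","rb"));im=fs["wrist"]["img"][:,:,::-1]
cv2.imwrite("pics/w3z.png",cv2.resize(im[10:140,290:510],None,fx=3.6,fy=3.6,interpolation=cv2.INTER_CUBIC))
cv2.imwrite("pics/w3y.png",cv2.resize(im[190:320,250:480],None,fx=3.4,fy=3.4,interpolation=cv2.INTER_CUBIC))
E
```

```text
(no output)
```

View pics/w3z.png

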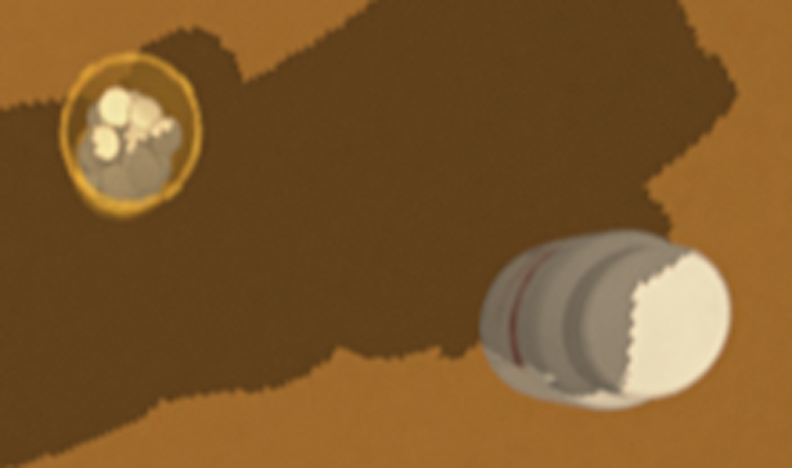

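View pics/w3y.png

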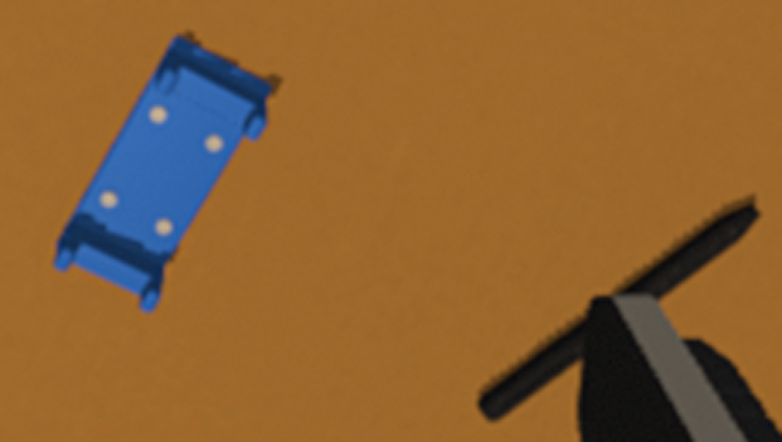

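```bash
python3 - <<'E'
import pickle
from h import *
fs=pickle.load(open("f3.pkl","rb"));w=fs["wrist"]
P=lambda zx,zy,z,f=3.6,o=(290,10):plane(w,((zx+.5)/f+o[0]-.5,(zy+.5)/f+o[1]-.5),z)
print("vial",P(131,126,.084),"diam",np.linalg.norm(P(62,126,.084)-P(202,126,.084)))
print("bottle",P(656,322,.088),"cap d",np.linalg.norm(P(582,320,.088)-P(731,320,.088)))
o=(250,190)
a,b,c,d=[P(*q,.005,3.4,o) for q in [(158,115),(214,143),(109,200),(164,227)]]
print("brest",(a+b+c+d)/4,"axis",np.degrees(np.arctan2(*(a+b-c-d)[1::-1])),np.degrees(np.arctan2(*(a+c-b-d)[1::-1])))
a,b=P(753,207,.006,3.4,o),P(486,405,.006,3.4,o)
print("km",a,b,np.linalg.norm(a-b),(a+b)/2,np.degrees(np.arctan2(*(a-b)[1::-1])))
f0=pickle.load(open("f0.pkl","rb"))["side"]
q=lambda zx,zy,z:plane(f0,(zx/2.85+160,zy/2.85+140),z)
print("side vial top",q(540,439,.084),"bottle cap",q(326,391,.088))
E
```

```text
vial [0.39705333 0.32584715 0.084     ] diam 0.0344434825791326
bottle [0.53934477 0.33392772 0.088     ] cap d 0.0385849603944614
brest [0.44955009 0.10675863 0.005     ] axis 82.74643273988956 173.03266447774493
km [0.66881182 0.17773824 0.006     ] [0.6106087  0.05871759 0.006     ] 0.1324896876557349 [0.63971026 0.11822791 0.006     ] 63.94058001783912
side vial top [0.39300958 0.32618658 0.084     ] bottle cap [0.53480873 0.33562748 0.088     ]
```

```bash
python3 - <<'E'
from bench import robot
from h import *
s=robot.read_state()
go(s,(0.396,0.326,0.14),112)
E
```

```text
yaw now 111.7 pos [0.4378 0.2033 0.2801] rv [ 0.02  -0.007 -0.005] cm [12.84  0.38 14.12]
```

{"name": "servo_tool", "arguments": {"increments": [[0.02,-0.007,0,2,0,1.5,-1],[0.02,-0.007,0,4.5,0.1,4,-1],[0.02,-0.007,0,7,0.2,7,-1],[0.02,-0.007,0,10,0.3,10,-1],[0.02,-0.007,0,12,0.4,13,-1],[0.02,-0.007,0,12.8,0.4,14.1,-1],[0.02,-0.007,0,12.8,0.4,14.1,-1],[0.02,-0.007,0,12.8,0.4,14.1,-1]]}}

```text
time_s: 3.17
eef_pos: [0.3975, 0.3239, 0.1398]
tcp_rot: [0.0, 0.562, 0.827, -0.001]
contact_force: [-0.0, 0.2, 1.0]
gripper_width: 0.998
```

```bash
cat > look.py <<'E'
import sys
from bench import robot
from h import *
n=sys.argv[1]; cams=sys.argv[2].split(",")
for c in cams:
    f=robot.grab_frame(c); cv2.imwrite(f"pics/{c}_{n}.png",f["img"][:,:,::-1])
    import pickle; pickle.dump(f,open(f"{c}_{n}.pkl","wb"))
s=robot.read_state(); print(s["time_s"],s["joint_positions"].round(2),s["contact_force"].round(1),s["gripper_width"])
if len(sys.argv)>3: 
    a=list(map(float,sys.argv[3].split(","))); go(s,a[:3],a[3] if len(a)>3 else None)
E
python3 look.py a wrist .396,.326,.036,112
```

```text
3.2167 [-0.47  0.72 -0.5   1.98  0.61  0.59 -1.01] [0.9 0.  0.8] 1.002293535412732
yaw now 111.5 pos [0.398  0.3238 0.1406] rv [ 0.     0.001 -0.008] cm [ 0.29 -0.11 10.46]
```

View pics/wrist_a.png

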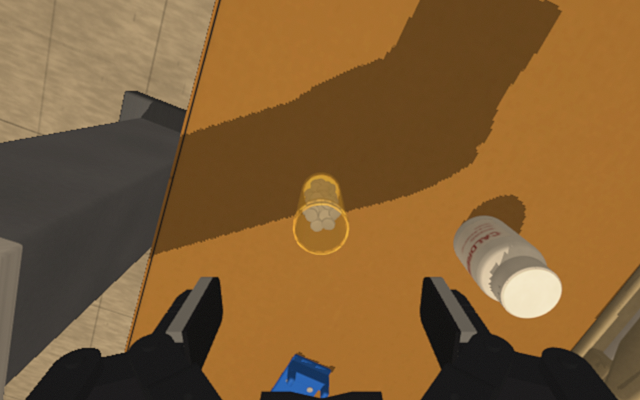

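The vial rim is centred between the fingers at about (321,228). Descending to grip it.

```bash
python3 -c "
import pickle
from h import *
f=pickle.load(open('wrist_a.pkl','rb'));print(plane(f,(321,228),.084),plane(f,(529,292),.088))"
```

```text
[0.39684836 0.32629992 0.084     ] [0.53635456 0.33544936 0.088     ]
```

{"name": "servo_tool", "arguments": {"increments": [[0,0,0,0.1,-0.1,1,-1],[0,0,0,0.3,-0.1,3,-1],[0,0,0,0.3,-0.1,5,-1],[0,0,0,0.3,-0.1,7,-1],[0,0,0,0.3,-0.1,9,-1],[0,0,0,0.3,-0.1,10.3,-1],[0,0,0,0.3,-0.1,10.4,-1],[0,0,0,0.3,-0.1,10.4,-0.2]]}}

```text
time_s: 3.88
eef_pos: [0.3969, 0.325, 0.0367]
tcp_rot: [0.001, 0.563, 0.826, -0.001]
contact_force: [-1.7, -0.2, 0.5]
gripper_width: 0.887
```

{"name": "servo_tool", "arguments": {"increments": [[0,0,0,0,0,0,0.2],[0,0,0,0,0,0,0.6],[0,0,0,0,0,0,1],[0,0,0,0,0,0,1],[0,0,0,0,0,0,1],[0,0,0,0,0,0,1],[0,0,0,0,0,0,1],[0,0,0,0,0,0,1]]}}

```text
time_s: 4.55
eef_pos: [0.3974, 0.3252, 0.0378]
tcp_rot: [0.001, 0.563, 0.826, 0.0]
contact_force: [0.5, -0.9, 5.1]
gripper_width: 0.405
```

```bash
python3 look.py b wrist,side .43,.25,.2,100
```

```text
4.65 [-0.59  0.89 -0.31  2.03  0.78  0.34 -1.16] [-0.9 -0.5  7.1] 0.3989460876011505
yaw now 111.4 pos [0.3974 0.3252 0.0378] rv [0.002 0.002 0.199] cm [ -8.23   0.32 -16.21]
```

View pics/side_b.png

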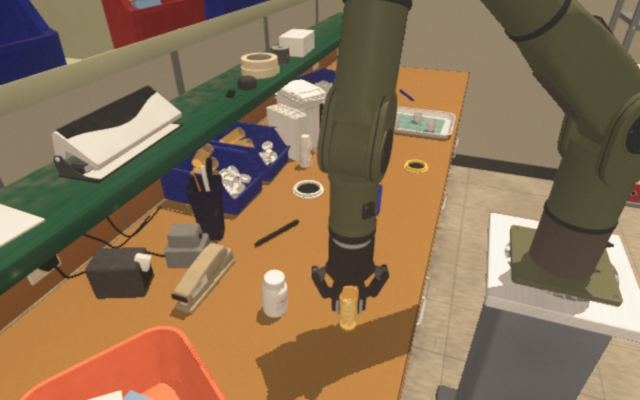

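Vial gripped (opening 0.40, about 34 mm). Lifting it and carrying it towards the yellow dish.

{"name": "servo_tool", "arguments": {"increments": [[0,0,0,0,0,-1,1],[0,0,0,0,0,-3,1],[0,0,0,0,0,-6,1],[0,0,0,0,0,-9,1],[0,0,0.05,-1,0.5,-11.5,1],[0,0,0.1,-3.5,1,-13,1],[0,0,0.15,-6.5,2,-13.5,1],[0,0,0.2,-10,3,-13.5,1]]}}

```text
time_s: 5.32
eef_pos: [0.4623, 0.2446, 0.1756]
tcp_rot: [0.002, 0.643, 0.766, 0.003]
contact_force: [0.8, -0.2, -1.9]
gripper_width: 0.393
```

```bash
python3 look.py c wrist .5,-.05,.17,82; python3 look.py c wrist .40,-.30,.17,60
```

```text
5.3667 [-0.25  0.68 -0.51  1.92  0.53  0.67 -0.93] [ 4.8 -5.9 -1.8] 0.40149662300252875
yaw now 99.1 pos [0.4681 0.2338 0.174 ] rv [0.008 0.008 0.298] cm [-28.52  -1.34   0.64]
5.4167 [-0.25  0.68 -0.51  1.93  0.53  0.67 -0.93] [ 0.5 -0.1 -0.1] 0.39755526235215155
yaw now 99.2 pos [0.4659 0.2359 0.1733] rv [0.007 0.006 0.685] cm [-51.83 -15.12   0.66]
```

View pics/wrist_c.png

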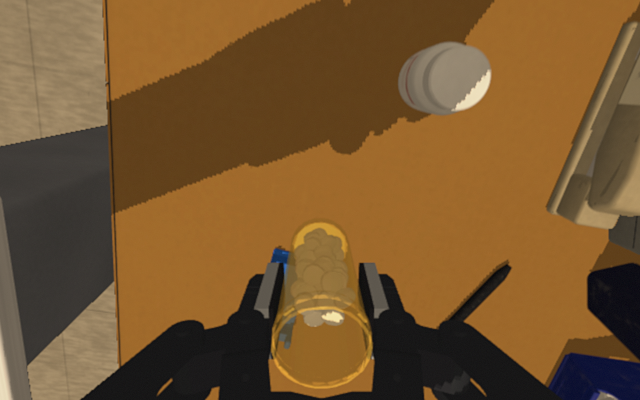

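The vial is held upright between the pads, with its rim at (322,340). Continuing.

{"name": "servo_tool", "arguments": {"increments": [[0,0,0.03,-2,0,0,1],[0,0,0.07,-5.5,0,0,1],[0,0,0.11,-9.5,-0.3,0,1],[0,0,0.15,-13.5,-0.6,0,1],[0,0,0.19,-17.5,-0.8,0,1],[0,0,0.23,-21.5,-1,0,1],[0,0,0.27,-25.5,-1.2,0,1],[0,0,0.3,-29,-1.5,0,1]]}}

```text
time_s: 6.08
eef_pos: [0.4975, -0.0555, 0.1758]
tcp_rot: [0.005, 0.755, 0.655, -0.0]
contact_force: [0.2, 0.3, -0.4]
gripper_width: 0.4
```

```bash
python3 look.py d wrist .40,-.30,.17,55
```

```text
6.1333 [ 0.32  0.65 -0.46  1.99  0.51  0.62 -0.64] [-0.1 -7.2 -1. ] 0.3978304857134731
yaw now 81.2 pos [ 0.497  -0.0651  0.1752] rv [0.009 0.013 0.457] cm [-24.69  -5.98   0.83]
```

View pics/wrist_d.png

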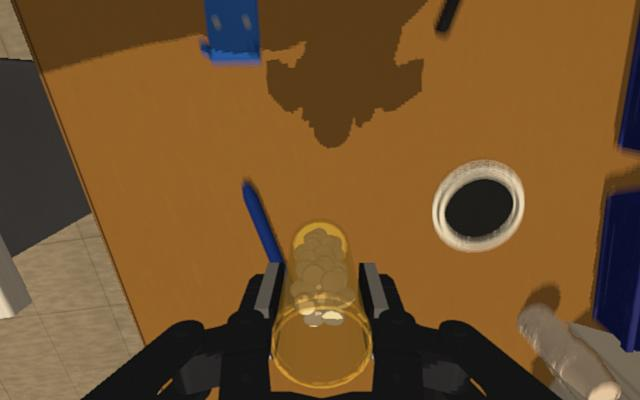

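```bash
python3 - <<'E'
import pickle
from h import *
f0=pickle.load(open("f0.pkl","rb"));f3=pickle.load(open("f3.pkl","rb"))
def dish(f,box,lo,hi,nm):
    u0,v0,u1,v1=box; im=f["img"][v0:v1,u0:u1]; 
    big=cv2.resize(im,None,fx=4,fy=4,interpolation=cv2.INTER_CUBIC)
    hsv=cv2.cvtColor(big,cv2.COLOR_RGB2HSV); m=cv2.inRange(hsv,lo,hi)
    cs=[c for c in cv2.findContours(m,cv2.RETR_EXTERNAL,cv2.CHAIN_APPROX_NONE)[0]]
    c=max(cs,key=cv2.contourArea); c=cv2.convexHull(c); (x,y),ax,an=cv2.fitEllipse(c)
    uv=(x/4+u0-.4,y/4+v0-.4); print(nm,np.round(uv,1),np.array(ax)/4,plane(f,uv,.0055).round(4))
Y=((20,140,120),(35,255,255)); W=((0,0,150),(179,90,255))
for n,f,b1,b2 in [("side",f0["side"],(395,150,440,180),(285,172,335,205)),("scene",f3["scene"],(375,250,425,285),(350,190,392,220))]:
    dish(f,b1,*Y,n+" yel"); dish(f,b2,*W,n+" wh")
f=pickle.load(open("wrist_d.pkl","rb")); dish(f,(420,145,540,265),(0,0,120),(179,90,255),"wrist wh")
E
```

```text
side yel [415.6 165.9] [12.63056374 23.59587288] [ 0.3728 -0.3386  0.0055]
side wh [307.8 188.9] [18.66788673 30.92622185] [ 0.6403 -0.0989  0.0055]
scene yel [398.1 266.7] [17.59973335 26.30459404] [ 0.3705 -0.3397  0.0055]
scene wh [369.8 204.6] [15.28745842 26.15767479] [ 0.6382 -0.1013  0.0055]
wrist wh [477.8 206.1] [84.10257721 96.16529846] [ 0.6428 -0.1005  0.0055]
```

```bash
python3 look.py d wrist .372,-.339,.13,50
```

```text
6.1833 [ 0.31  0.64 -0.47  1.99  0.51  0.62 -0.65] [ 0.5 -0.  -0.5] 0.39913284994703635
yaw now 81.3 pos [ 0.4968 -0.061   0.1752] rv [0.009 0.01  0.547] cm [-29.31  -8.19   4.81]
```

{"name": "servo_tool", "arguments": {"increments": [[0.01,0.01,0.05,-2,-0.5,0.2,1],[0.01,0.01,0.13,-6,-1.6,0.8,1],[0.01,0.01,0.22,-10,-2.8,1.2,1],[0.01,0.01,0.31,-14,-4,2,1],[0.01,0.01,0.4,-18,-5,2.8,1],[0.01,0.01,0.48,-22,-6.2,3.5,1],[0.01,0.01,0.53,-26,-7.3,4.2,1],[0.01,0.01,0.55,-28.5,-8,4.8,1]]}}

```text
time_s: 6.85
eef_pos: [0.3728, -0.3343, 0.1298]
tcp_rot: [-0.0, 0.908, 0.419, -0.001]
contact_force: [-0.0, -0.7, -0.8]
gripper_width: 0.398
```

```bash
python3 look.py e wrist,side .3715,-.339,.0435,50
```

```text
6.95 [ 0.84  0.71 -0.33  2.02  0.48  0.48 -0.55] [-0.6  0.1  0.1] 0.3969287990040359
yaw now 49.3 pos [ 0.3709 -0.3363  0.1291] rv [-0.002  0.004 -0.013] cm [-0.14  0.24  8.56]
```

View pics/wrist_e.png

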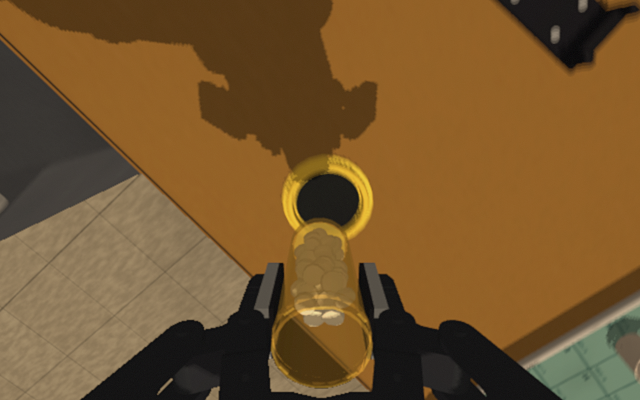

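```bash
python3 -c "
import pickle
from h import *
f=pickle.load(open('wrist_e.pkl','rb'));print(plane(f,(328,199),.008))"
```

```text
[ 0.37712009 -0.33780855  0.008     ]
```

{"name": "servo_tool", "arguments": {"increments": [[0,0,0,0,0.2,1,1],[0,0,0,0,0.4,2.5,1],[0,0,0,0.1,0.4,4,1],[0,0,0,0.1,0.4,5.5,1],[0,0,0,0.1,0.4,7,1],[0,0,0,0.1,0.4,8,1],[0,0,0,0.1,0.4,8.4,1],[0,0,0,0.1,0.4,8.5,1]]}}

```text
time_s: 7.62
eef_pos: [0.375, -0.3364, 0.0433]
tcp_rot: [-0.001, 0.908, 0.418, -0.002]
contact_force: [-0.2, -0.3, -0.8]
gripper_width: 0.399
```

```bash
python3 look.py f side,wrist .3745,-.3385,.0425,50; python3 -c "
import cv2
a=cv2.imread('pics/side_f.png')[120:200,370:470];cv2.imwrite('pics/sf.png',cv2.resize(a,None,fx=6,fy=6))"
```

```text
7.7167 [ 0.76  0.86 -0.19  2.05  0.57  0.28 -0.63] [ 0.4 -0.6 -0.3] 0.3974940908267177
yaw now 49.3 pos [ 0.375  -0.3374  0.0442] rv [-0.002  0.004 -0.011] cm [-0.11  0.03  0.17]
```

View pics/sf.png

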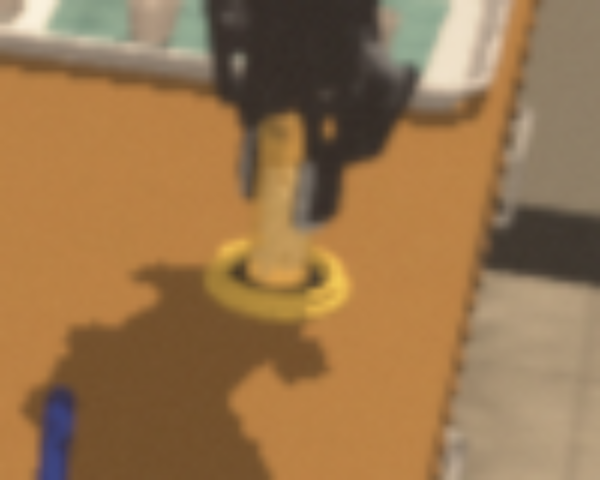

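View pics/wrist_f.png

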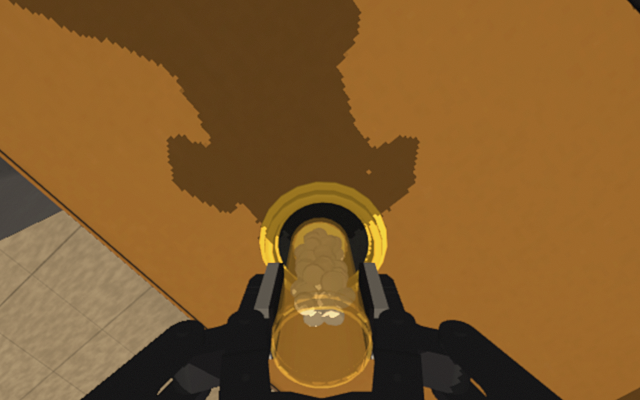

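The vial base is inside the yellow rim, about 2 mm above the floor. Lowering it and releasing.

{"name": "servo_tool", "arguments": {"increments": [[0,0,0,-0.1,0,0.1,1],[0,0,0,-0.1,0,0.2,1],[0,0,0,-0.1,0,0.2,1],[0,0,0,-0.1,0,0.2,0.2],[0,0,0,-0.1,0,0.2,-0.2],[0,0,0,-0.1,0,0.2,-0.6],[0,0,0,-0.1,0,0.2,-1],[0,0,0,-0.1,0,0.2,-1]]}}

```text
time_s: 8.38
eef_pos: [0.3744, -0.3382, 0.0422]
tcp_rot: [-0.0, 0.909, 0.417, -0.002]
contact_force: [0.5, 0.5, 0.1]
gripper_width: 0.94
```

{"name": "servo_tool", "arguments": {"increments": [[0,0,0,0,0,0,-1],[0,0,0,0,0,0,-1],[0,0,0,0,0,-1.5,-1],[0,0,0,0,0,-4,-1],[0,0,0,0,0,-7,-1],[0,0,0,0,0,-10,-1],[0,0,0,0,0,-13,-1],[0,0,0,0,0,-16,-1]]}}

```text
time_s: 9.05
eef_pos: [0.3745, -0.3378, 0.2037]
tcp_rot: [-0.0, 0.909, 0.418, -0.002]
contact_force: [0.2, -0.6, 0.0]
gripper_width: 0.998
```

```bash
python3 look.py g wrist .5,-.1,.23,82
```

```text
9.1 [ 0.91  0.59 -0.44  1.94  0.39  0.69 -0.47] [0.  0.1 3.2] 1.0000131312200105
yaw now 49.3 pos [ 0.3774 -0.3395  0.2087] rv [ 0.006  0.005 -0.57 ] cm [26.15 -6.29 -2.25]
```

View pics/wrist_g.png

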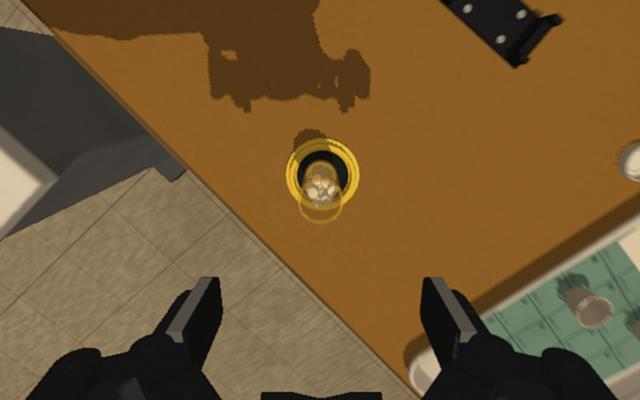

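The vial stands upright in the yellow dish. Next is the bottle, so first I'll check the stapler clearance.

```bash
python3 - <<'E'
import pickle
from h import *
f=pickle.load(open("f3.pkl","rb"))["wrist"]
for uv in [(510,214),(545,228),(590,93)]: print(plane(f,uv,0.0).round(3))
f=pickle.load(open("f0.pkl","rb"))["side"]
for zx,zy in [(50,480),(88,492),(212,345)]: print(plane(f,(zx/2.85+160,zy/2.85+140),0).round(3))
E
python3 look.py g wrist .5,-.05,.25,80
```

```text
[0.694 0.241 0.   ]
[0.748 0.241 0.   ]
[0.702 0.405 0.   ]
[0.722 0.397 0.   ]
[0.691 0.398 0.   ]
[0.687 0.237 0.   ]
9.15 [ 0.91  0.6  -0.43  1.94  0.39  0.68 -0.47] [ 0.4 -0.4  0.7] 1.0000522088631205
yaw now 49.3 pos [ 0.3774 -0.3395  0.2064] rv [ 0.006  0.004 -0.535] cm [29.93 -9.55 -4.5 ]
```

{"name": "servo_tool", "arguments": {"increments": [[0,0,-0.05,3,-1,-0.5,-1],[0,0,-0.12,7,-2.2,-1,-1],[0,0,-0.19,11,-3.5,-1.5,-1],[0,0,-0.26,15,-4.8,-2,-1],[0,0,-0.33,19,-6,-2.5,-1],[0,0,-0.4,23,-7.3,-3,-1],[0,0,-0.47,27,-8.6,-3.5,-1],[0,0,-0.54,31,-10,-4,-1]]}}

```text
time_s: 9.82
eef_pos: [0.5019, -0.0415, 0.244]
tcp_rot: [0.003, 0.764, 0.646, -0.001]
contact_force: [0.6, -0.5, -0.3]
gripper_width: 1.0
```

```bash
python3 look.py h wrist .53,.25,.22,108
```

```text
9.8667 [ 0.35  0.56 -0.6   1.89  0.43  0.8  -0.63] [4.8 7.5 1. ] 1.0007332018644968
yaw now 81.3 pos [ 0.5064 -0.03    0.246 ] rv [ 0.011 -0.002 -0.465] cm [28.03 -1.91  2.71]
```

View pics/wrist_h.png

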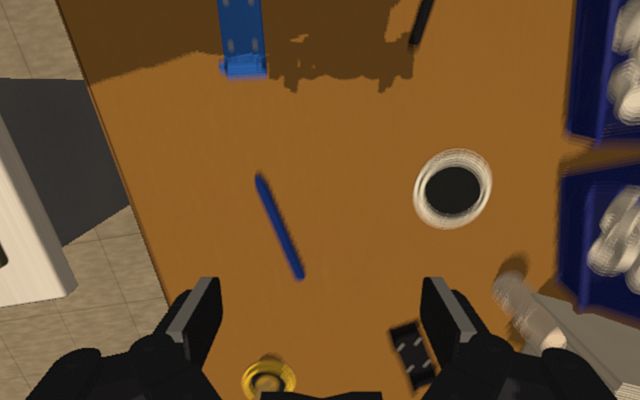

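{"name": "servo_tool", "arguments": {"increments": [[0,0,-0.05,3,-0.2,0.2,-1],[0,0,-0.11,7,-0.5,0.5,-1],[0,0,-0.17,11,-0.7,1,-1],[0,0,-0.23,15,-1,1.4,-1],[0,0,-0.3,19,-1.2,1.8,-1],[0,0,-0.36,23,-1.5,2.2,-1],[0,0,-0.42,27,-1.8,2.6,-1],[0,0,-0.47,28.5,-1.9,2.7,-1]]}}

```text
time_s: 10.53
eef_pos: [0.5291, 0.2618, 0.2193]
tcp_rot: [0.001, 0.582, 0.813, 0.006]
contact_force: [-0.7, 0.5, 0.3]
gripper_width: 0.998
```

```bash
python3 look.py i wrist .537,.335,.13,110
```

```text
10.5833 [-0.16  0.72 -0.67  1.68  0.54  0.92 -0.71] [1.  2.7 1. ] 1.0003073820963995
yaw now 109.0 pos [0.5291 0.263  0.2194] rv [ 0.012 -0.006 -0.017] cm [6.5  2.99 9.01]
```

View pics/wrist_i.png

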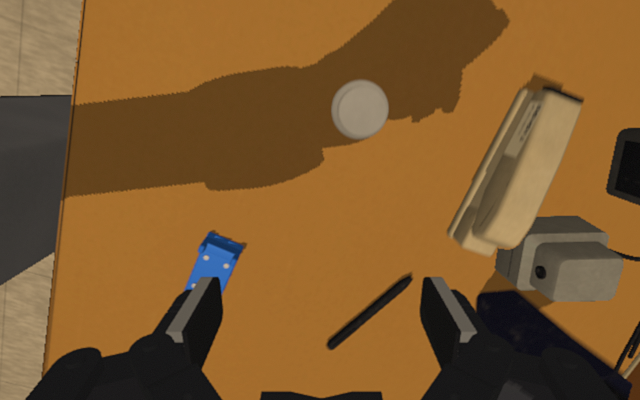

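Bottle cap at (361,109). The black marker is fully visible, from (331,346) to (409,278).

```bash
python3 - <<'E'
import pickle
from h import *
f=pickle.load(open("wrist_i.pkl","rb"))
print(plane(f,(361,109),.088))
im=f["img"][255:365,300:420].astype(int); m=(im.max(2)<45).astype(np.uint8)
n,l,st,c=cv2.connectedComponentsWithStats(m)
for i in range(1,n):
    if st[i,4]>100: print(st[i])
i=1+np.argmax(st[1:,4]); ys,xs=np.nonzero(l==i); r=cv2.minAreaRect(np.c_[xs,ys].astype(np.float32)); print(r)
B=cv2.boxPoints(r)+[300,255]; P=np.array([plane(f,b,.006) for b in B]); print(P.round(4),P.mean(0).round(4))
E
```

```text
[0.53753057 0.33725336 0.088     ]
[ 28  21  84  73 912]
((69.0804443359375, 56.59485626220703), (9.037012100219727, 106.9352035522461), 49.70785140991211)
[[0.6062 0.0614 0.006 ]
 [0.664  0.1823 0.006 ]
 [0.674  0.1761 0.006 ]
 [0.6165 0.0538 0.006 ]] [0.6402 0.1184 0.006 ]
```

{"name": "servo_tool", "arguments": {"increments": [[0.01,-0.006,0,1,0.5,1.5,-1],[0.01,-0.006,0,2.5,1.2,4,-1],[0.01,-0.006,0,4.5,2,6.5,-1],[0.01,-0.006,0,6,2.7,8.3,-1],[0.01,-0.006,0,6.5,3,9,-1],[0.01,-0.006,0,6.5,3,9,-1],[0.01,-0.006,0,6.5,3,9,-1],[0.01,-0.006,0,6.5,3,9,-1]]}}

```text
time_s: 11.25
eef_pos: [0.538, 0.3335, 0.1311]
tcp_rot: [0.001, 0.581, 0.814, 0.001]
contact_force: [-0.2, -0.5, 0.5]
gripper_width: 1.003
```

```bash
python3 look.py j wrist .537,.335,.034,110
```

```text
11.3 [-0.32  0.88 -0.59  1.62  0.62  0.84 -0.83] [-0.3 -0.8  0. ] 0.9949311145450938
yaw now 108.9 pos [0.5382 0.3336 0.1314] rv [ 0.004  0.001 -0.019] cm [ 0.18 -0.1   9.74]
```

View pics/wrist_j.png

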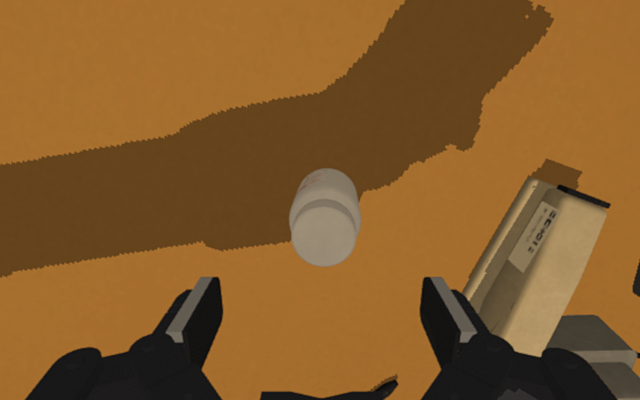

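Bottle cap is centred between the fingers at (324,236). Descending and gripping low on the body.

{"name": "servo_tool", "arguments": {"increments": [[0,0,-0.02,0.2,0,1,-1],[0,0,-0.02,0.3,-0.1,3,-1],[0,0,-0.02,0.3,-0.1,5,-1],[0,0,-0.02,0.3,-0.1,7,-1],[0,0,-0.02,0.3,-0.1,9,-1],[0,0,-0.02,0.3,-0.1,10,-1],[0,0,-0.02,0.3,-0.1,10.2,-1],[0,0,-0.02,0.3,-0.1,10.2,-0.4]]}}

```text
time_s: 11.97
eef_pos: [0.5366, 0.3358, 0.0292]
tcp_rot: [0.001, 0.573, 0.819, 0.001]
contact_force: [0.8, -0.8, 0.4]
gripper_width: 0.884
```

{"name": "servo_tool", "arguments": {"increments": [[0,0,0,0,0,0,0],[0,0,0,0,0,0,0.4],[0,0,0,0,0,0,1],[0,0,0,0,0,0,1],[0,0,0,0,0,0,1],[0,0,0,0,0,0,1],[0,0,0,0,0,0,1],[0,0,0,0,0,0,1]]}}

```text
time_s: 12.63
eef_pos: [0.5377, 0.3365, 0.031]
tcp_rot: [0.002, 0.573, 0.819, 0.002]
contact_force: [-0.7, -1.4, 6.4]
gripper_width: 0.533
```

```bash
python3 look.py k wrist .56,.15,.16,100
```

```text
12.6833 [-0.36  1.01 -0.5   1.65  0.73  0.67 -0.91] [-0.8 -1.3  6.9] 0.5287980142574501
yaw now 110.0 pos [0.5376 0.3365 0.031 ] rv [ 0.006 -0.     0.175] cm [-18.29  -4.21 -12.92]
```

View pics/wrist_k.png

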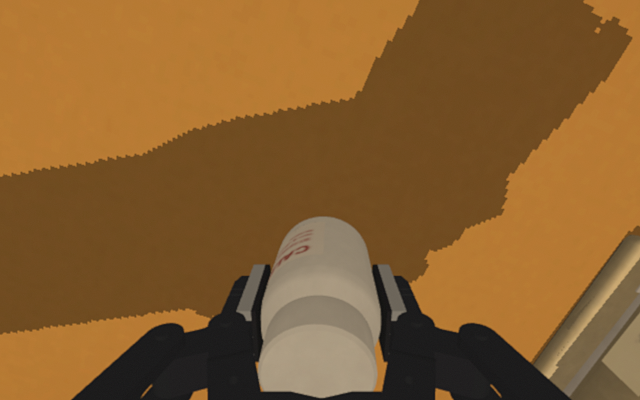

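The bottle is gripped on its body below the cap (opening 0.53). Lifting and carrying.

{"name": "servo_tool", "arguments": {"increments": [[0,0,0,0,0,-1,1],[0,0,0,0,0,-3.5,1],[0,0,0,0,0,-7,1],[0,0,0,-0.5,0,-10,1],[0,0,0.02,-2.5,-0.6,-12,1],[0,0,0.06,-6,-1.3,-13,1],[0,0,0.1,-9.5,-2.1,-13,1],[0,0,0.14,-13,-3,-13,1]]}}

```text
time_s: 13.35
eef_pos: [0.554, 0.2031, 0.163]
tcp_rot: [0.003, 0.63, 0.777, 0.004]
contact_force: [0.6, 0.2, -1.3]
gripper_width: 0.534
```

```bash
python3 look.py l wrist .6405,-.1,.13,72
```

```text
13.4 [-0.09  0.78 -0.59  1.74  0.59  0.8  -0.77] [ 0.2 -8.9 -1.9] 0.534597250138328
yaw now 101.2 pos [0.5552 0.1907 0.1613] rv [0.007 0.009 0.51 ] cm [-30.14   2.68   3.47]
```

```bash
python3 - <<'E'
import pickle
from h import *
f=pickle.load(open("wrist_h.pkl","rb"))
for uv in [(560,260),(566,135),(505,282)]: print(plane(f,uv,0.0).round(3))
f=pickle.load(open("f0.pkl","rb"))["side"]
for uv in [(305,165),(262,172),(285,152)]: print(plane(f,uv,0).round(3))
E
```

```text
[ 0.775 -0.21   0.   ]
[ 0.773 -0.054  0.   ]
[ 0.708 -0.23   0.   ]
[ 0.704 -0.238  0.   ]
[ 0.812 -0.152  0.   ]
[ 0.801 -0.301 -0.   ]
```

{"name": "servo_tool", "arguments": {"increments": [[0,0,0.04,-2,0.2,0.2,1],[0,0,0.1,-6,0.5,0.5,1],[0,0,0.16,-10,0.8,0.8,1],[0,0,0.22,-14,1.1,1.2,1],[0,0,0.28,-18,1.5,1.6,1],[0,0,0.34,-21.5,1.8,2,1],[0,0,0.4,-24,2.2,2.5,1],[0,0,0.4,-25,2.2,2.5,1]]}}

```text
time_s: 14.07
eef_pos: [0.6263, -0.0569, 0.1388]
tcp_rot: [0.007, 0.778, 0.628, -0.002]
contact_force: [-0.1, -1.2, -1.5]
gripper_width: 0.537
```

```bash
python3 look.py m wrist,side .6405,-.1,.13,78
```

```text
14.1667 [ 0.28  0.84 -0.5   1.64  0.54  0.8  -0.67] [-0.6  0.3 -0.6] 0.5315995372316674
yaw now 78.1 pos [ 0.6257 -0.0531  0.1393] rv [0.009 0.009 0.002] cm [-4.28  2.4   0.99]
```

View pics/wrist_m.png

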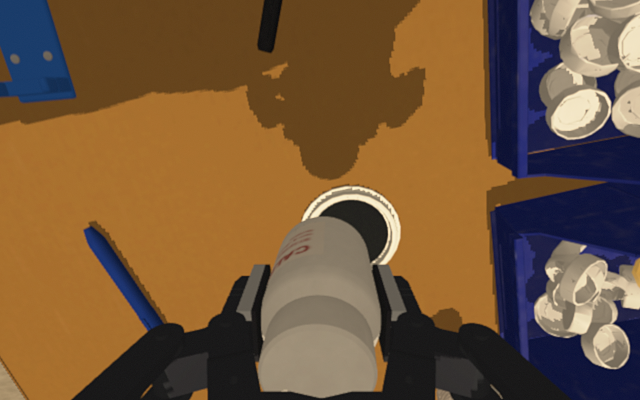

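View pics/side_m.png

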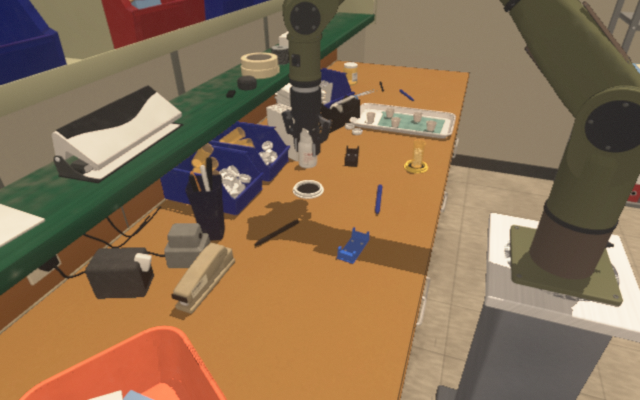

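The bottle is held above the dish, which is at (350,228). Moving over its centre and partway down.

{"name": "servo_tool", "arguments": {"increments": [[0.01,0.01,0,-1,0.6,0.3,1],[0.01,0.01,0,-2.5,1.4,1,1],[0.01,0.01,0,-3.8,2.1,2,1],[0.01,0.01,0,-4.3,2.4,4,1],[0.01,0.01,0,-4.3,2.4,6,1],[0.01,0.01,0,-4.3,2.4,8,1],[0.01,0.01,0,-4.3,2.4,9,1],[0.01,0.01,0,-4.3,2.4,9,1]]}}

```text
time_s: 14.83
eef_pos: [0.6389, -0.0993, 0.0475]
tcp_rot: [-0.003, 0.776, 0.631, -0.002]
contact_force: [-0.1, 0.2, -1.3]
gripper_width: 0.535
```

```bash
python3 look.py n wrist,side .6405,-.1,.0355,78;  python3 -c "
import cv2
a=cv2.imread('pics/side_n.png')[140:220,260:360];cv2.imwrite('pics/sn.png',cv2.resize(a,None,fx=6,fy=6))"
```

```text
14.9333 [ 0.32  0.99 -0.46  1.6   0.6   0.7  -0.63] [-0.4 -0.3 -0.1] 0.5377083508809316
yaw now 78.2 pos [ 0.6412 -0.0997  0.0503] rv [-0.001 -0.002  0.004] cm [-0.05 -0.06  1.48]
```

View pics/wrist_n.png

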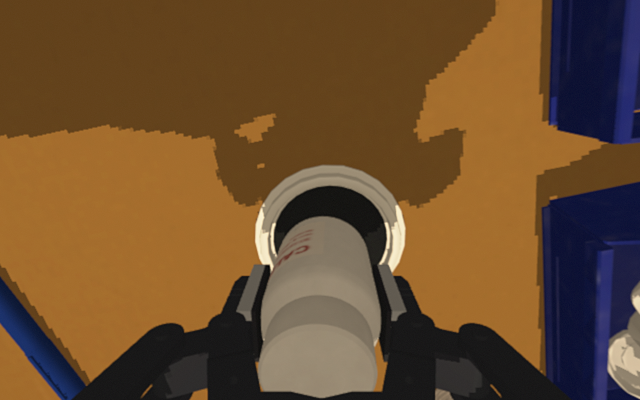

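View pics/sn.png

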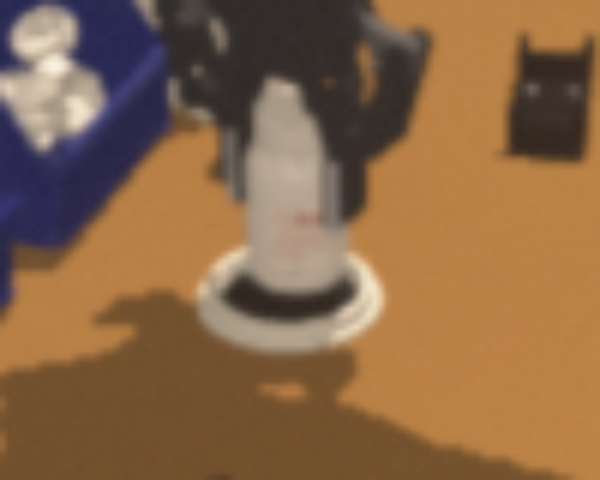

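The bottle is inside the rim, with the dish about 4 mm further along +y of the tool. Shifting, lowering and releasing.

{"name": "servo_tool", "arguments": {"increments": [[0,0,0,0,0.2,0.3,1],[0,0,0,0,0.3,0.7,1],[0,0,0,0,0.3,1.1,1],[0,0,0,0,0.3,1.4,1],[0,0,0,0,0.3,1.5,1],[0,0,0,0,0.3,1.5,1],[0,0,0,0,0.3,1.5,0.2],[0,0,0,0,0.3,1.5,-0.2]]}}

```text
time_s: 15.6
eef_pos: [0.6442, -0.1003, 0.0354]
tcp_rot: [-0.001, 0.776, 0.631, 0.0]
contact_force: [0.3, -0.1, 0.7]
gripper_width: 0.599
```

{"name": "servo_tool", "arguments": {"increments": [[0,0,0,0,0,0,-0.6],[0,0,0,0,0,0,-1],[0,0,0,0,0,0,-1],[0,0,0,0,0,-1,-1],[0,0,0,0,0,-3.5,-1],[0,0,0,0,0,-7,-1],[0,0,0,0,0,-11,-1],[0,0,0,0,0,-15,-1]]}}

```text
time_s: 16.27
eef_pos: [0.6437, -0.1004, 0.1874]
tcp_rot: [-0.001, 0.776, 0.631, 0.0]
contact_force: [0.4, -0.4, -0.4]
gripper_width: 1.002
```

```bash
python3 look.py o wrist,side .43,-.18,.2,78
```

```text
16.3667 [ 0.37  0.81 -0.56  1.5   0.49  0.95 -0.53] [ 1.   0.4 -0.3] 1.0006446764741777
yaw now 78.2 pos [ 0.6492 -0.0998  0.1937] rv [ 0.013 -0.005  0.004] cm [-12.33 -19.81  -0.94]
```

View pics/wrist_o.png

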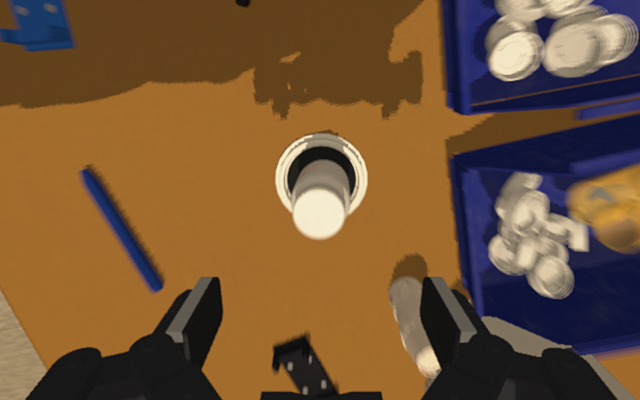

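View pics/side_o.png

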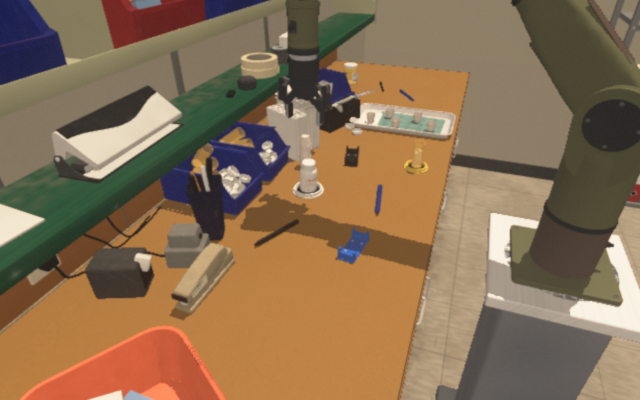

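The bottle stands in the white dish. Next is the blue marker.

{"name": "servo_tool", "arguments": {"increments": [[0.01,0,0,-1,-2,-0.3,-1],[0.01,0,0,-3,-5,-0.5,-1],[0.01,0,0,-5,-8.5,-0.7,-1],[0.01,0,0,-7,-12,-0.9,-1],[0.01,0,0,-9,-15.5,-0.9,-1],[0.01,0,0,-10.5,-18.5,-0.9,-1],[0.01,0,0,-11,-19.5,-0.9,-1],[0.01,0,0,-11,-19.5,-0.9,-1]]}}

```text
time_s: 17.03
eef_pos: [0.4314, -0.1693, 0.1998]
tcp_rot: [-0.001, 0.777, 0.63, 0.001]
contact_force: [0.4, 0.1, -0.9]
gripper_width: 1.002
```

{"name": "servo_tool", "arguments": {"increments": [[0,0,0,0,0,0,-1],[0,0,0,0,0,0,-1],[0,0,0,0,0,0,-1],[0,0,0,0,0,0,-1],[0,0,0,0,0,0,-1],[0,0,0,0,0,0,-1],[0,0,0,0,0,0,-1],[0,0,0,0,0,0,-1]]}}

```text
time_s: 17.7
eef_pos: [0.4316, -0.1691, 0.1997]
tcp_rot: [-0.001, 0.777, 0.63, 0.001]
contact_force: [0.5, 0.2, -0.3]
gripper_width: 0.998
```

```bash
python3 look.py p wrist .438,-.12,.1,105
```

```text
17.75 [ 0.65  0.58 -0.58  2.06  0.52  0.65 -0.49] [ 0.8  0.3 -0.2] 0.9958903622476474
yaw now 78.1 pos [ 0.4315 -0.1692  0.1998] rv [-0.    -0.002 -0.47 ] cm [ 4.93 -0.37  9.99]
```

View pics/wrist_p.png

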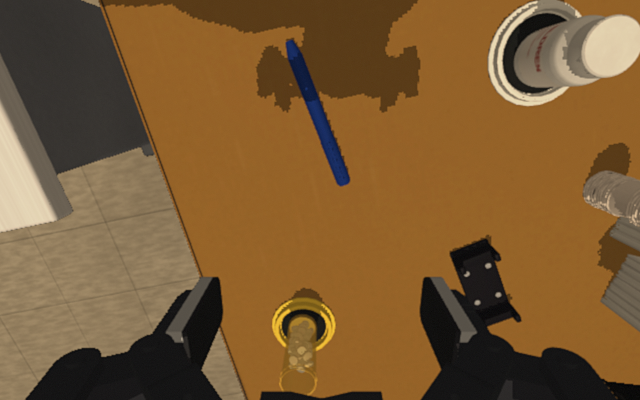

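```bash
python3 - <<'E'
import pickle
from h import *
f=pickle.load(open("wrist_p.pkl","rb"))
im=f["img"][30:200,270:370]; hsv=cv2.cvtColor(im,cv2.COLOR_RGB2HSV); m=cv2.inRange(hsv,(105,100,30),(130,255,255))
m=cv2.morphologyEx(m,cv2.MORPH_CLOSE,np.ones((3,3)))
n,l,st,c=cv2.connectedComponentsWithStats(m);i=1+np.argmax(st[1:,4]);print(st[i])
ys,xs=np.nonzero(l==i); r=cv2.minAreaRect(np.c_[xs,ys].astype(np.float32)); print(r)
B=cv2.boxPoints(r)+[270,30]; P=np.array([plane(f,b,.007) for b in B]); print(P.round(4),P.mean(0).round(4))
d=P[[0,1]].mean(0)-P[[2,3]].mean(0) ; e=P[[1,2]].mean(0)-P[[3,0]].mean(0)
for v in (d,e): print(np.linalg.norm(v),np.degrees(np.arctan2(v[1],v[0])))
h=cv2.cvtColor(f["img"],cv2.COLOR_RGB2GRAY)[225:330,445:525]
mm=((h>130)).astype(np.uint8); n,l,st,c=cv2.connectedComponentsWithStats(mm)
for k in range(1,n): print(st[k],c[k]+[445,225],plane(f,c[k]+[445,225],.005).round(4))
E
```

```text
[  16   10   63  146 2025]
((46.51715850830078, 82.38391876220703), (153.73411560058594, 13.92819595336914), 68.66313934326172)
[[ 0.4237 -0.0445  0.007 ]
 [ 0.4357 -0.043   0.007 ]
 [ 0.46   -0.1791  0.007 ]
 [ 0.4465 -0.1816  0.007 ]] [ 0.4415 -0.1121  0.007 ]
0.13860568801071568 99.7818040635762
0.01290107331034547 8.849213891853562
[41 39  5  4 14] [487.78571429 265.35714286] [ 0.5876 -0.3023  0.005 ]
[20 47  4  4 10] [466.9 273.7] [ 0.5648 -0.3078  0.005 ]
[51 68  5  4 14] [497.78571429 294.35714286] [ 0.5964 -0.3411  0.005 ]
[30 76  5  4 14] [476.78571429 302.35714286] [ 0.5729 -0.3467  0.005 ]
```

Blue marker's centre is (0.4415, -0.112) at 99.8°, and its measured length is 138.6 mm, which matches. Lining up over it.

```bash
python3 look.py p2 wrist .4415,-.112,.06,99.8
```

```text
17.8 [ 0.65  0.58 -0.58  2.06  0.52  0.64 -0.49] [-0.7 -0.6  0.2] 1.0022423185596219
yaw now 78.1 pos [ 0.4314 -0.1692  0.1998] rv [-0.001 -0.002 -0.38 ] cm [ 5.78 -0.19 13.99]
```

{"name": "servo_tool", "arguments": {"increments": [[0,0,-0.04,1,0,1,-1],[0,0,-0.12,2.5,0,4,-1],[0,0,-0.2,4.5,-0.1,7.5,-1],[0,0,-0.29,5.5,-0.2,11,-1],[0,0,-0.35,5.8,-0.2,13.5,-1],[0,0,-0.38,5.8,-0.2,14,-1],[0,0,-0.38,5.8,-0.2,14,-1],[0,0,-0.38,5.8,-0.2,14,-1]]}}

```text
time_s: 18.47
eef_pos: [0.4418, -0.1124, 0.0605]
tcp_rot: [-0.0, 0.645, 0.764, 0.001]
contact_force: [1.1, -0.1, 0.3]
gripper_width: 1.0
```

```bash
python3 look.py q wrist .4415,-.112,.002,99.8
```

```text
18.5167 [ 0.34  0.82 -0.31  2.19  0.96  0.27 -0.65] [0.5 0.5 1. ] 0.9975317352373738
yaw now 99.7 pos [ 0.4422 -0.1125  0.061 ] rv [ 0.002 -0.001 -0.002] cm [ 0.06 -0.07  5.9 ]
```

View pics/wrist_q.png

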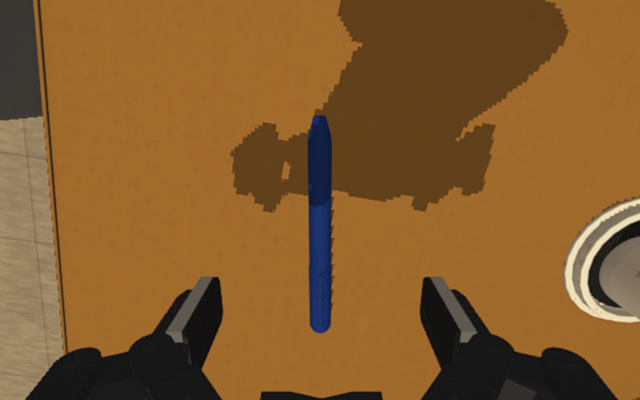

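The marker is centred at column 320 and parallel to the tool's x axis. Descending.

{"name": "servo_tool", "arguments": {"increments": [[0,0,0,0,-0.1,0.7,-1],[0,0,0,0,-0.1,2,-1],[0,0,0,0,-0.1,3.2,-1],[0,0,0,0,-0.1,4.4,-1],[0,0,0,0,-0.1,5.3,-1],[0,0,0,0,-0.1,5.8,-1],[0,0,0,0,-0.1,5.9,-1],[0,0,0,0,-0.1,5.9,-1]]}}

```text
time_s: 19.18
eef_pos: [0.4426, -0.1134, 0.003]
tcp_rot: [0.002, 0.645, 0.764, 0.002]
contact_force: [-0.3, -0.2, 0.4]
gripper_width: 1.002
```

```bash
python3 look.py r side .4415,-.112,.002,99.8
```

```text
19.2333 [ 0.19  0.93 -0.06  2.21  1.6   0.05 -1.28] [-0.4 -0.5  0.5] 0.9998311954958601
yaw now 99.6 pos [ 0.4424 -0.1134  0.0031] rv [ 0.005 -0.    -0.003] cm [ 0.16 -0.07  0.11]
```

{"name": "servo_tool", "arguments": {"increments": [[0,0,0,0,0,0,-0.5],[0,0,0,0,0,0,0],[0,0,0,0,0,0,0.4],[0,0,0,0,0,0,0.7],[0,0,0,0,0,0,1],[0,0,0,0,0,0,1],[0,0,0,0,0,0,1],[0,0,0,0,0,0,1]]}}

```text
time_s: 19.9
eef_pos: [0.4425, -0.1134, 0.0034]
tcp_rot: [0.002, 0.645, 0.764, 0.002]
contact_force: [-0.3, -0.3, 5.5]
gripper_width: 0.144
```

{"name": "servo_tool", "arguments": {"increments": [[0,0,0,0,0,0,1],[0,0,0,0,0,0,1],[0,0,0,0,0,0,1],[0,0,0,0,0,0,1],[0,0,0,0,0,0,1],[0,0,0,0,0,0,1],[0,0,0,0,0,-0.5,1],[0,0,0,0,0,-1,1]]}}

```text
time_s: 20.57
eef_pos: [0.4421, -0.113, 0.013]
tcp_rot: [0.001, 0.645, 0.764, 0.001]
contact_force: [-0.7, -0.4, -0.9]
gripper_width: 0.147
```

```bash
python3 look.py s wrist,side .45,-.1,.1,95
```

```text
20.6667 [ 0.24  0.91 -0.14  2.2   1.33  0.11 -1.01] [-0.3  0.4 -0.2] 0.14847565235758614
yaw now 99.5 pos [ 0.4425 -0.1136  0.0137] rv [ 0.006 -0.001  0.079] cm [ 1.23  1.01 -8.62]
```

View pics/wrist_s.png

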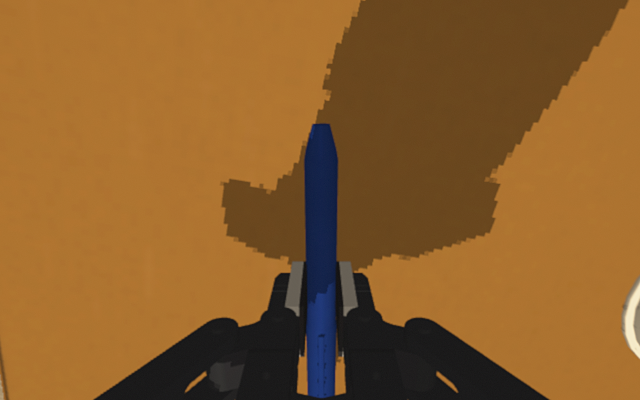

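Blue marker gripped (opening 0.147). Lifting it and carrying it over to the blue rest.

{"name": "servo_tool", "arguments": {"increments": [[0,0,0,0,0,-1.5,1],[0,0,0,0,0,-4,1],[0,0,0,0,0,-7,1],[0,0,0,0.5,0,-10,1],[0,0,0.03,2.5,0.3,-12,1],[0,0,0.07,5,0.5,-13,1],[0,0,0.12,8,0.8,-13,1],[0,0,0.16,11,1.1,-13,1]]}}

```text
time_s: 21.33
eef_pos: [0.4352, -0.0033, 0.1442]
tcp_rot: [0.003, 0.707, 0.707, 0.003]
contact_force: [1.2, 1.3, -1.0]
gripper_width: 0.144
```

```bash
python3 look.py t wrist .4495,.1055,.12,83
```

```text
21.3833 [ 0.23  0.66 -0.55  2.2   0.77  0.46 -0.92] [-0.6  5.3 -0.2] 0.15188853504539448
yaw now 90.6 pos [0.4356 0.0056 0.1446] rv [ 0.01  -0.009  0.133] cm [9.96 1.48 2.56]
```

{"name": "servo_tool", "arguments": {"increments": [[0.01,-0.01,0.02,2.5,0.2,0.3,1],[0.01,-0.01,0.05,5,0.5,0.8,1],[0.01,-0.01,0.09,7.5,0.9,1.4,1],[0.01,-0.01,0.12,9.2,1.3,2,1],[0.01,-0.01,0.13,10,1.5,2.5,1],[0.01,-0.01,0.13,10,1.5,2.5,1],[0.01,-0.01,0.13,10,1.5,2.5,1],[0.01,-0.01,0.13,10,1.5,2.5,1]]}}

```text
time_s: 22.05
eef_pos: [0.4493, 0.1039, 0.1204]
tcp_rot: [0.001, 0.748, 0.663, -0.001]
contact_force: [-0.1, -0.2, -0.9]
gripper_width: 0.147
```

```bash
python3 look.py u wrist,side .4495,.1055,.03,83
```

```text
22.15 [-0.04  0.71 -0.46  2.14  0.73  0.45 -1.2 ] [-0.4  0.5 -0.2] 0.14984543345813897
yaw now 83.1 pos [0.4496 0.1041 0.1207] rv [0.    0.002 0.001] cm [ 0.16 -0.03  9.07]
```

View pics/wrist_u.png

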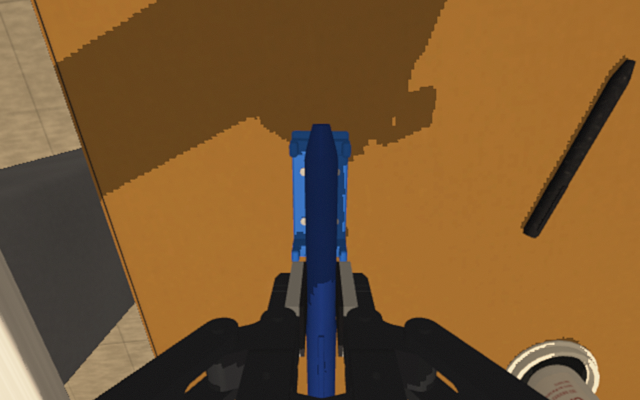

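```bash
python3 - <<'E'
import pickle
from h import *
f=pickle.load(open("wrist_u.pkl","rb"))
a,b=[plane(f,p,.005) for p in [(303,172),(303,222)]];print(a,b,(a+b)/2)
print(plane(f,(320.5,196),.005))
f=pickle.load(open("wrist_i.pkl","rb"))
E
```

```text
[0.43908195 0.128488   0.005     ] [0.43350327 0.08847587 0.005     ] [0.43629261 0.10848193 0.005     ]
[0.44983336 0.10813552 0.005     ]
```

The rest is centred under the marker at column 320. Its centre measures (0.4498, 0.1072). Lowering.

{"name": "servo_tool", "arguments": {"increments": [[0,0,0,0.1,0,1,1],[0,0,0,0.2,0,3,1],[0,0,0,0.2,0,5,1],[0,0,0,0.2,0,7,1],[0,0,0,0.2,0,8.5,1],[0,0,0,0.2,0,9.4,1],[0,0,0,0.2,0,9.7,1],[0,0,0,0.2,0,9.7,1]]}}

```text
time_s: 22.82
eef_pos: [0.4496, 0.1051, 0.0233]
tcp_rot: [0.001, 0.749, 0.663, -0.001]
contact_force: [0.6, 0.5, -0.2]
gripper_width: 0.145
```

```bash
python3 look.py v wrist,side .4496,.1058,.0215,83;python3 -c "
import cv2
a=cv2.imread('pics/side_v.png')[200:280,310:410];cv2.imwrite('pics/sv.png',cv2.resize(a,None,fx=6,fy=6))"
```

```text
22.9167 [-0.25  0.89 -0.14  2.18  0.96  0.13 -1.41] [ 0.2 -0.3 -0.4] 0.14533625593899935
yaw now 83.0 pos [0.4501 0.1054 0.0241] rv [0.001 0.002 0.   ] cm [ 0.03 -0.05  0.26]
```

View pics/wrist_v.png

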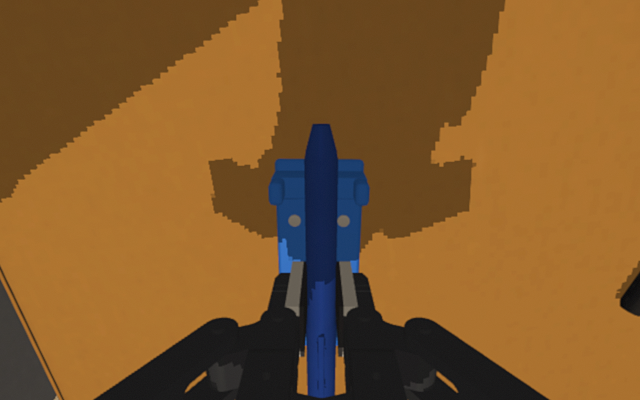

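View pics/sv.png

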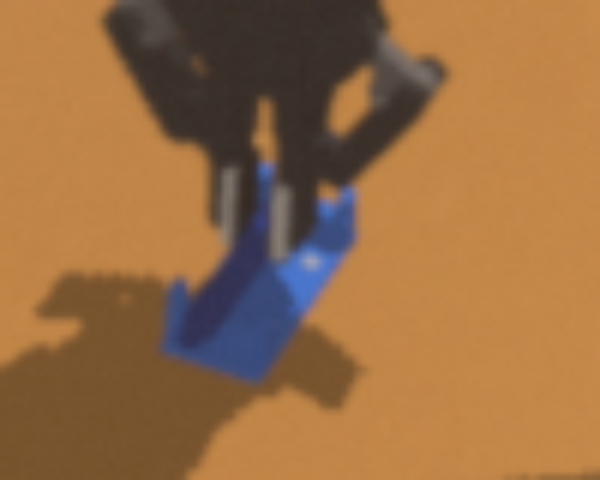

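```bash
python3 - <<'E'
import pickle
from h import *
f=pickle.load(open("wrist_v.pkl","rb"))
a=(plane(f,(294,220.5),.005)+plane(f,(343,220.5),.005))/2; t=plane(f,(321,124.5),.0265)
print(a,t,t-a,np.linalg.norm((t-a)[:2]))
E
```

```text
[0.45128314 0.1272166  0.005     ] [0.45839808 0.175069   0.0265    ] [0.00711493 0.0478524  0.0215    ] 0.04837844870611833
```

{"name": "servo_tool", "arguments": {"increments": [[0,0,0,0,0,0.1,1],[0,0,0,0,0,0.2,1],[0,0,0,0,0,0.2,1],[0,0,0,0,0,0.2,1],[0,0,0,0,0,0.2,1],[0,0,0,0,0,0.2,1],[0,0,0,0,0,0.2,1],[0,0,0,0,0,0.2,1]]}}

```text
time_s: 23.58
eef_pos: [0.4501, 0.1054, 0.0222]
tcp_rot: [0.001, 0.749, 0.663, -0.001]
contact_force: [-1.0, 0.2, -0.5]
gripper_width: 0.143
```

The tip lies 68.6 mm from the rest's centre (69 expected). Releasing.

{"name": "servo_tool", "arguments": {"increments": [[0,0,0,0,0,0.1,1],[0,0,0,0,0,0.1,0.6],[0,0,0,0,0,0.1,0.3],[0,0,0,0,0,0.1,0],[0,0,0,0,0,0.1,-0.4],[0,0,0,0,0,0.1,-0.8],[0,0,0,0,0,0.1,-1],[0,0,0,0,0,0.1,-1]]}}

```text
time_s: 24.25
eef_pos: [0.4501, 0.1054, 0.0212]
tcp_rot: [0.001, 0.749, 0.663, -0.001]
contact_force: [-0.2, 0.2, -0.3]
gripper_width: 0.997
```

{"name": "servo_tool", "arguments": {"increments": [[0,0,0,0,0,0,-1],[0,0,0,0,0,-1,-1],[0,0,0,0,0,-3,-1],[0,0,0,0,0,-6,-1],[0,0,0,0,0,-9,-1],[0,0,0,0,0,-12,-1],[0,0,0,0,0,-15,-1],[0,0,0,0,0,-16,-1]]}}

```text
time_s: 24.92
eef_pos: [0.4513, 0.1064, 0.1846]
tcp_rot: [0.002, 0.749, 0.663, 0.002]
contact_force: [0.1, -0.1, -0.9]
gripper_width: 1.003
```

```bash
python3 look.py w wrist,side .62,.08,.18,64;python3 -c "
import cv2
a=cv2.imread('pics/side_w.png')[200:280,310:410];cv2.imwrite('pics/sw.png',cv2.resize(a,None,fx=6,fy=6))"
```

```text
25.0167 [ 0.06  0.62 -0.61  2.08  0.62  0.62 -1.11] [ 1.1  0.9 -0.5] 0.9994287926603652
yaw now 83.0 pos [0.4512 0.106  0.183 ] rv [ 0.005 -0.001  0.331] cm [-0.51 17.07  0.38]
```

View pics/wrist_w.png

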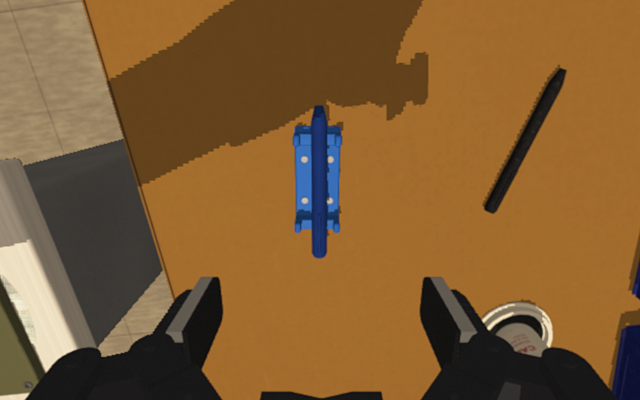

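View pics/sw.png

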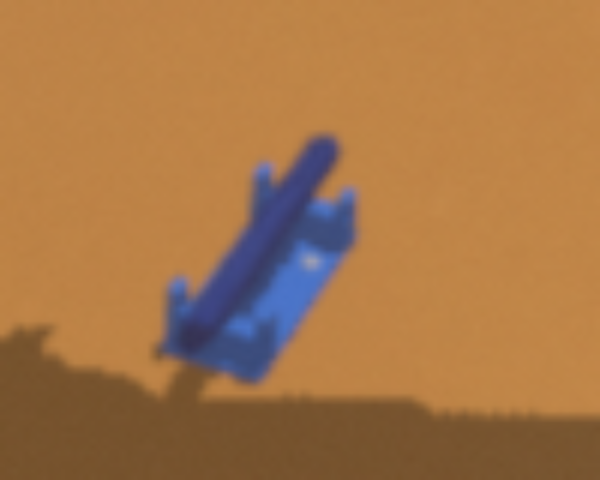

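The blue marker lies centred in both notches. I'll measure the black marker from this view, where it runs (490,211)–(562,70).

```bash
python3 - <<'E'
import pickle
from h import *
for nm,(u0,v0,u1,v1) in [("wrist_w",(470,50,590,225)),("wrist_u",(515,45,640,250))]:
    f=pickle.load(open(nm+".pkl","rb"))
    im=f["img"][v0:v1,u0:u1]; m=(im.max(2)<60).astype(np.uint8)
    n,l,st,c=cv2.connectedComponentsWithStats(m);i=1+np.argmax(st[1:,4]);print(st[i])
    ys,xs=np.nonzero(l==i); r=cv2.minAreaRect(np.c_[xs,ys].astype(np.float32)); print(r)
    B=cv2.boxPoints(r)+[u0,v0]; P=np.array([plane(f,b,.006) for b in B]); print(P.mean(0).round(4))
    for v in (P[[0,1]].mean(0)-P[[2,3]].mean(0),P[[1,2]].mean(0)-P[[3,0]].mean(0)): print(np.linalg.norm(v),np.degrees(np.arctan2(v[1],v[0])))
E
python3 look.py x wrist .6405,.1185,.07,64
```

```text
[  15   19   81  144 2023]
((55.514862060546875, 90.0077133178711), (13.44839859008789, 160.65225219726562), 27.42335319519043)
[0.6406 0.1171 0.006 ]
0.013316156203752117 147.61805784480296
0.1366043586451398 64.47171420540862
[   9   15  111  177 3381]
((64.50259399414062, 102.20983123779297), (17.923410415649414, 203.85179138183594), 30.256441116333008)
[0.6401 0.1174 0.006 ]
0.014651118050847858 145.61320031263938
0.1369875236657239 64.22135485503684
25.0667 [ 0.06  0.62 -0.61  2.08  0.62  0.62 -1.11] [-0.4  0.2  1.1] 0.9992266506575477
yaw now 83.0 pos [0.4504 0.1055 0.1816] rv [0.003 0.001 0.331] cm [ 3.64 18.68 11.19]
```

{"name": "servo_tool", "arguments": {"increments": [[0,0,0.04,0.5,2.5,0.5,-1],[0,0,0.1,1,6,1.5,-1],[0,0,0.17,1.6,9.5,3,-1],[0,0,0.24,2.3,13,5,-1],[0,0,0.3,3,16,7.5,-1],[0,0,0.33,3.5,18,10,-1],[0,0,0.33,3.6,18.7,11,-1],[0,0,0.33,3.6,18.7,11,-1]]}}

```text
time_s: 25.73
eef_pos: [0.6388, 0.1171, 0.0671]
tcp_rot: [0.001, 0.848, 0.531, -0.003]
contact_force: [-0.0, 0.7, 0.2]
gripper_width: 1.003
```

```bash
python3 look.py y wrist .6405,.1175,.002,64.2
```

```text
25.7833 [-0.01  0.96 -0.47  1.59  0.58  0.74 -1.2 ] [0.9 0.3 0.8] 1.0002608953697159
yaw now 64.1 pos [0.6384 0.1176 0.0693] rv [-0.001  0.005 -0.001] cm [0.11 0.2  6.72]
```

View pics/wrist_y.png

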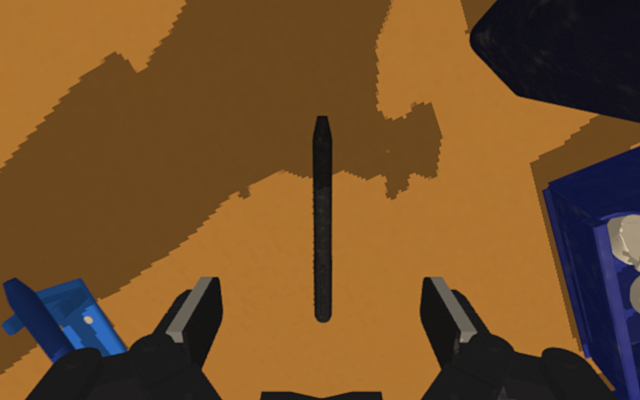

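Aligned with the black marker at column 322. Descending.

{"name": "servo_tool", "arguments": {"increments": [[0,0,0,0.1,0.1,0.7,-1],[0,0,0,0.1,0.2,2,-1],[0,0,0,0.1,0.2,3.4,-1],[0,0,0,0.1,0.2,4.8,-1],[0,0,0,0.1,0.2,6,-1],[0,0,0,0.1,0.2,6.6,-1],[0,0,0,0.1,0.2,6.7,-1],[0,0,0,0.1,0.2,6.7,-1]]}}

```text
time_s: 26.45
eef_pos: [0.6401, 0.1174, 0.0016]
tcp_rot: [0.001, 0.847, 0.531, -0.003]
contact_force: [0.6, 0.1, -0.5]
gripper_width: 0.999
```

```bash
python3 look.py z wrist .6405,.1175,.002,64.2
```

```text
26.5 [-0.04  1.06 -0.41  1.59  0.64  0.64 -1.24] [-0.1  0.3 -0.2] 1.0001592457570083
yaw now 64.1 pos [0.6406 0.1176 0.0023] rv [-0.001  0.004 -0.001] cm [-0.02 -0.    0.03]
```

{"name": "servo_tool", "arguments": {"increments": [[0,0,0,0,0,0,-0.5],[0,0,0,0,0,0,0],[0,0,0,0,0,0,0.4],[0,0,0,0,0,0,0.7],[0,0,0,0,0,0,1],[0,0,0,0,0,0,1],[0,0,0,0,0,0,1],[0,0,0,0,0,0,1]]}}

```text
time_s: 27.17
eef_pos: [0.6409, 0.1177, 0.0027]
tcp_rot: [0.001, 0.847, 0.531, -0.002]
contact_force: [-0.2, -0.9, 3.4]
gripper_width: 0.119
```

{"name": "servo_tool", "arguments": {"increments": [[0,0,0,0,0,0,1],[0,0,0,0,0,0,1],[0,0,0,0,0,0,1],[0,0,0,0,0,-0.5,1],[0,0,0,0,0,-2,1],[0,0,0,0,0,-5,1],[0,0,0,0,0,-9,1],[0,0,0,0,0,-13,1]]}}

```text
time_s: 27.83
eef_pos: [0.6403, 0.1181, 0.1345]
tcp_rot: [0.0, 0.847, 0.531, -0.003]
contact_force: [1.5, 0.5, 0.7]
gripper_width: 0.121
```

```bash
python3 look.py aa wrist .56,-.1,.18,84
```

```text
27.8833 [ 0.01  0.87 -0.52  1.54  0.53  0.86 -1.15] [1.5 1.5 4.7] 0.12011520961599956
yaw now 64.1 pos [0.6456 0.1204 0.1438] rv [ 0.01  -0.004 -0.347] cm [-23.54   1.96  -3.74]
```

View pics/wrist_aa.png

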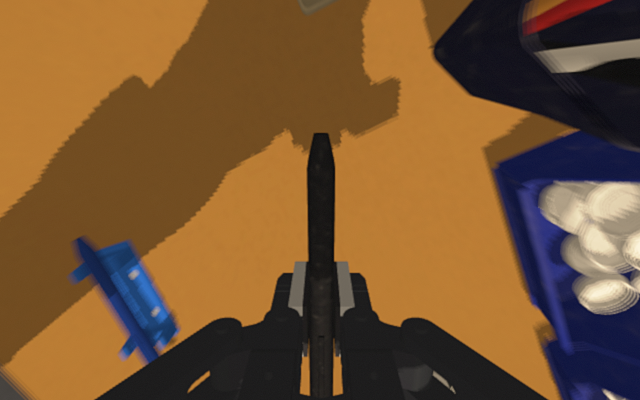

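Black marker is gripped level. Carrying it to the black rest.

{"name": "servo_tool", "arguments": {"increments": [[0,0,-0.03,-1.5,0.2,-1,1],[0,0,-0.07,-5,0.4,-2,1],[0,0,-0.11,-8.5,0.7,-3,1],[0,0,-0.16,-12,1,-3.5,1],[0,0,-0.21,-15.5,1.3,-4,1],[0,0,-0.26,-19,1.6,-4,1],[0,0,-0.31,-22,1.8,-4,1],[0,0,-0.35,-24,2,-4,1]]}}

```text
time_s: 28.55
eef_pos: [0.5566, -0.1086, 0.1834]
tcp_rot: [0.004, 0.743, 0.67, 0.003]
contact_force: [0.2, -0.7, 0.0]
gripper_width: 0.119
```

```bash
python3 look.py ab wrist .5804,-.34,.15,102
```

```text
28.6 [ 0.5   0.74 -0.66  1.79  0.61  0.82 -0.57] [-3.4 -3.9 -0.6] 0.11824262817221023
yaw now 83.9 pos [ 0.5551 -0.1132  0.1827] rv [ 0.007  0.006 -0.316] cm [-22.27   4.9    3.42]
```

{"name": "servo_tool", "arguments": {"increments": [[0.005,0.005,-0.03,-2,0.4,0.2,1],[0.005,0.005,-0.08,-6,1.2,0.8,1],[0.005,0.005,-0.14,-10,2,1.4,1],[0.005,0.005,-0.2,-14,3,2,1],[0.005,0.005,-0.26,-18,4,2.6,1],[0.005,0.005,-0.3,-20.5,4.6,3.2,1],[0.005,0.005,-0.32,-21.2,4.8,3.4,1],[0.005,0.005,-0.32,-21.2,4.8,3.4,1]]}}

```text
time_s: 29.27
eef_pos: [0.5796, -0.3332, 0.1495]
tcp_rot: [0.001, 0.63, 0.777, -0.001]
contact_force: [-0.5, 1.0, -0.6]
gripper_width: 0.123
```

{"name": "servo_tool", "arguments": {"increments": [[0,0,0,0,0,0,1],[0,0,0,0,0,0,1],[0,0,0,0,0,0,1],[0,0,0,0,0,0,1],[0,0,0,0,0,0,1],[0,0,0,0,0,0,1],[0,0,0,0,0,0,1],[0,0,0,0,0,0,1]]}}

```text
time_s: 29.93
eef_pos: [0.5796, -0.333, 0.1496]
tcp_rot: [0.001, 0.63, 0.777, -0.001]
contact_force: [-0.8, -0.1, -0.3]
gripper_width: 0.119
```

```bash
python3 look.py ac wrist,side .5804,-.3245,.1,102.3
```

```text
30.0333 [ 0.82  0.93 -0.75  1.48  0.71  1.01  0.09] [-0.1  0.2  0.1] 0.12240709029514382
yaw now 101.9 pos [ 0.5796 -0.3332  0.1495] rv [ 0.     0.003 -0.007] cm [0.85 0.26 4.95]
```

View pics/wrist_ac.png

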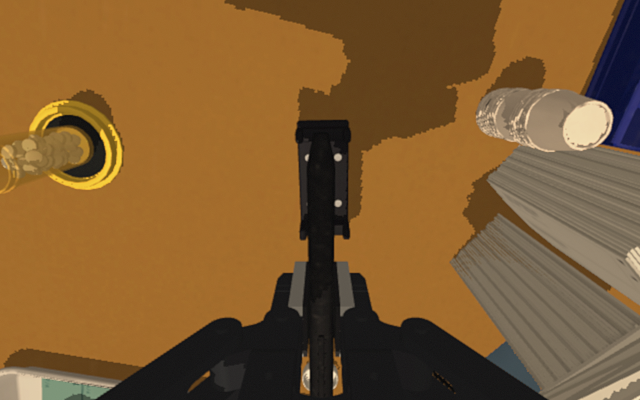

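```bash
python3 - <<'E'
import pickle
from h import *
f=pickle.load(open("wrist_ac.pkl","rb"))
S=[plane(f,p,.005) for p in [(306,157),(338,157),(338,203)]]
print(np.array(S).round(4)); print("centre",(S[0]+S[2])/2, "ang",np.degrees(np.arctan2(*(S[1]-S[2])[1::-1])))
for p in [(453,262),(490,180),(500,215),(480,110)]: print(p,plane(f,p,0).round(3),plane(f,p,.1).round(3))
E
python3 -c "
import cv2
a=cv2.imread('pics/side_ac.png')[80:200,250:400];cv2.imwrite('pics/sac.png',cv2.resize(a,None,fx=5,fy=5))"
```

```text
[[ 0.5622 -0.3074  0.005 ]
 [ 0.588  -0.3019  0.005 ]
 [ 0.5968 -0.341   0.005 ]]
centre [ 0.57949959 -0.32417357  0.005     ] ang 102.77153208566425
(453, 262) [ 0.715 -0.377  0.   ] [ 0.663 -0.334  0.1  ]
(490, 180) [ 0.721 -0.296  0.   ] [ 0.666 -0.28   0.1  ]
(500, 215) [ 0.741 -0.324  0.   ] [ 0.68  -0.299  0.1  ]
(480, 110) [ 0.692 -0.242  0.   ] [ 0.647 -0.245  0.1  ]
```

View pics/sac.png

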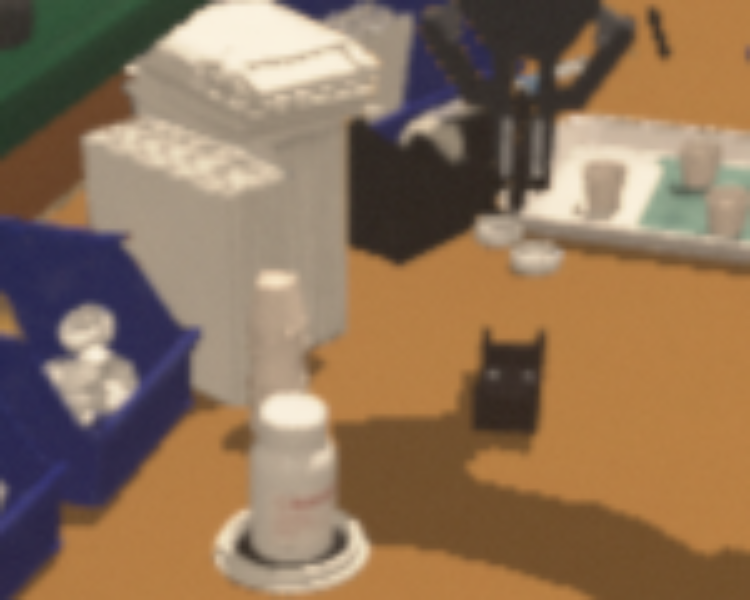

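Clearance to the paper bags is about 75 mm. The black rest's centre is (0.580, -0.324) at 102.5°. Lowering.

{"name": "servo_tool", "arguments": {"increments": [[0,0,-0.01,0.4,0.1,1,1],[0,0,-0.01,0.8,0.2,3,1],[0,0,-0.01,0.9,0.2,5.5,1],[0,0,-0.01,0.9,0.2,8,1],[0,0,-0.01,0.9,0.2,10,1],[0,0,-0.01,0.9,0.2,11.5,1],[0,0,-0.01,0.9,0.2,12,1],[0,0,-0.01,0.9,0.2,12,1]]}}

```text
time_s: 30.7
eef_pos: [0.5789, -0.3237, 0.0279]
tcp_rot: [-0.0, 0.626, 0.78, -0.001]
contact_force: [0.1, 0.3, -0.5]
gripper_width: 0.119
```

```bash
python3 look.py ad wrist .580,-.3243,.0215,102.5
```

```text
30.75 [ 0.77  1.08 -0.66  1.54  0.83  0.82 -0.01] [-0.2 -0.6  0.2] 0.11549689181535944
yaw now 102.5 pos [ 0.5799 -0.324   0.0293] rv [ 0.     0.002 -0.   ] cm [-0.03  0.    0.78]
```

View pics/wrist_ad.png

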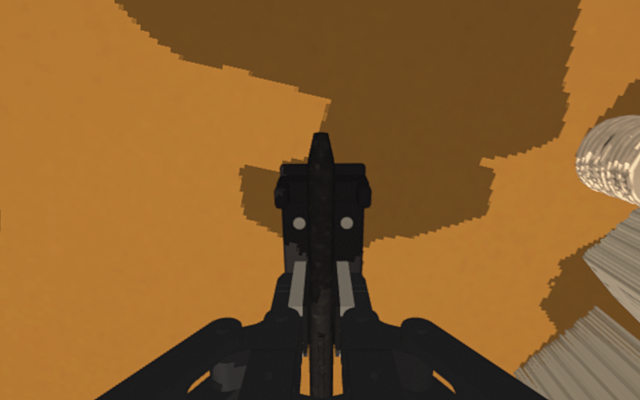

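```bash
python3 - <<'E'
import pickle
from h import *
f=pickle.load(open("wrist_ad.pkl","rb"))
a=(plane(f,(299,224),.005)+plane(f,(347,224),.005))/2; t=plane(f,(320.5,133),.0335)
print(a,t,np.linalg.norm((t-a)[:2]))
E
```

```text
[ 0.57615378 -0.30544996  0.005     ] [ 0.56439251 -0.25777372  0.0335    ] 0.049105504817404506
```

{"name": "servo_tool", "arguments": {"increments": [[0,0,0,0,0.1,0.3,1],[0,0,0,0,0.1,0.5,1],[0,0,0,0,0.1,0.7,1],[0,0,0,0,0.1,0.8,1],[0,0,0,0,0.1,0.8,1],[0,0,0,0,0.1,0.8,1],[0,0,0,0,0.1,0.8,1],[0,0,0,0,0.1,0.8,1]]}}

```text
time_s: 31.42
eef_pos: [0.581, -0.3238, 0.0215]
tcp_rot: [0.001, 0.626, 0.78, -0.001]
contact_force: [0.6, 0.1, -0.1]
gripper_width: 0.12
```

The tip is 69.3 mm from the rest's centre (68 expected), so I'll pull back 1 mm, lower and release.

{"name": "servo_tool", "arguments": {"increments": [[0,0,0,-0.1,0,0,1],[0,0,0,-0.1,0,0.1,1],[0,0,0,-0.1,0,0.1,1],[0,0,0,-0.1,0,0.1,0.6],[0,0,0,-0.1,0,0.1,0.3],[0,0,0,-0.1,0,0.1,0],[0,0,0,-0.1,0,0.1,-0.4],[0,0,0,-0.1,0,0.1,-0.4]]}}

```text
time_s: 32.08
eef_pos: [0.5811, -0.3247, 0.0204]
tcp_rot: [0.001, 0.626, 0.78, -0.0]
contact_force: [-0.1, -0.0, 0.6]
gripper_width: 0.699
```

{"name": "servo_tool", "arguments": {"increments": [[0,0,0,0,0,0,-0.4],[0,0,0,0,0,-1,-0.4],[0,0,0,0,0,-3,-0.4],[0,0,0,0,0,-6,-0.4],[0,0,0,0,0,-9,-0.4],[0,0,0,0,0,-12,-0.4],[0,0,0,0,0,-15,-0.4],[0,0,0,0,0,-17,-0.4]]}}

```text
time_s: 32.75
eef_pos: [0.5822, -0.3242, 0.1946]
tcp_rot: [0.003, 0.626, 0.78, 0.0]
contact_force: [1.0, 0.2, -0.0]
gripper_width: 0.701
```

{"name": "servo_tool", "arguments": {"increments": [[0,0,0,0,0,-1,-0.4],[0,0,0,0,-1,-2,-0.4],[0,0,0,0,-2,-3,-0.4],[0,0,0,0,-3,-3,-0.4],[0,0,0,0,-3,-3,-0.4],[0,0,0,0,-3,-3,-0.4],[0,0,0,0,-3,-3,-0.4],[0,0,0,0,-3,-3,-0.4]]}}

```text
time_s: 33.42
eef_pos: [0.5527, -0.3303, 0.2236]
tcp_rot: [0.002, 0.626, 0.78, 0.001]
contact_force: [-0.1, 0.2, 0.5]
gripper_width: 0.701
```

```bash
python3 look.py ae wrist,side,scene; python3 -c "
import cv2
a=cv2.imread('pics/side_ae.png')[130:260,270:450];cv2.imwrite('pics/sae.png',cv2.resize(a,None,fx=4.4,fy=4.4,interpolation=2))
a=cv2.imread('pics/scene_ae.png')[150:290,235:460];cv2.imwrite('pics/cae.png',cv2.resize(a,None,fx=3.5,fy=3.5,interpolation=2))"
```

```text
33.5667 [ 0.87  0.82 -0.8   1.5   0.64  1.09  0.15] [ 0.2 -1.  -0.5] 0.7000933805630045
```

View pics/wrist_ae.png

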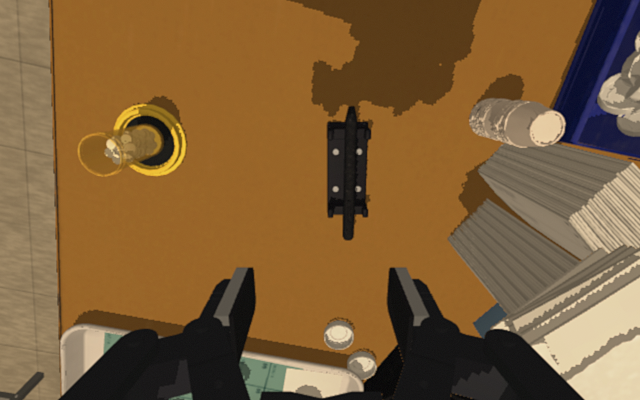

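View pics/sae.png

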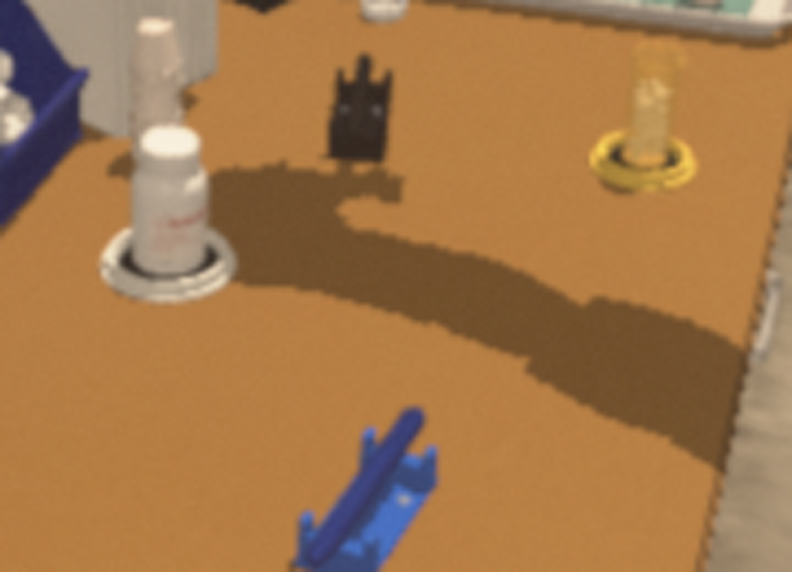

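View pics/cae.png

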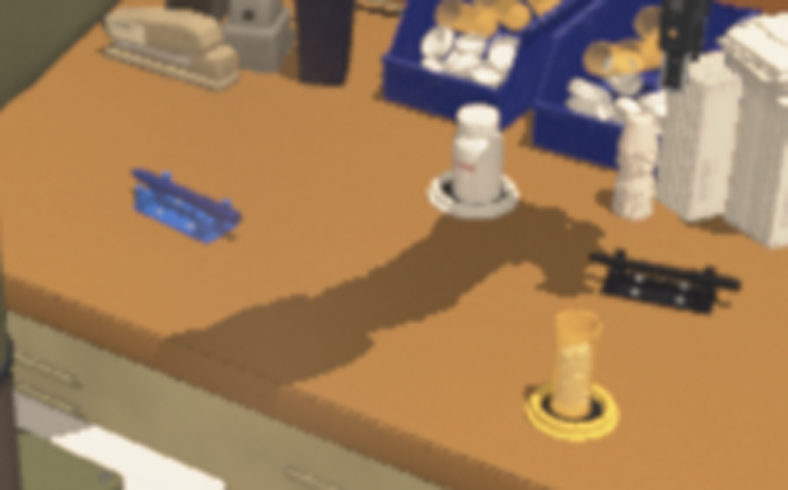

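All four things are in place, the stapler and cups stand where they were, and the gripper is clear.

```bash
python3 -c "
from bench import robot
s=robot.read_state();print(s['time_s'],abs(s['qd']).max());print(robot.finish_job())"
```

```text
33.5667 0.002992617674005958
the job is handed in; nothing more can be done
None
```

I placed all four things in the order asked and handed the job in at 33.6 s. The vial stands in the yellow dish, the bottle in the white dish, and each marker lies along its own rest.

- **Last pictures:** the side, scene and wrist views showed the vial and bottle upright inside their rims. The markers looked level and down in both notches, though the black one is small and dark in these views. The stapler and cups look unmoved, and the gripper had let go and risen clear.
- **Centring:** just before release, the blue marker's tip was 68.6 mm from its rest's centre (69 mm expected). The black marker's was 69.3 mm (68 mm expected), so I moved it back 1 mm. I did not re-measure either marker after release, only looked at the pictures.
- **Disagreements:** camera estimates of the dish centres differed by up to about 6 mm for the yellow dish and about 5 mm for the white one. That is within the 10–11 mm of room all round in each dish. While picking up the blue marker, one wrist joint came within 0.01 rad of its limit but did not pass it.
- **Force:** the highest wrist force I saw was about 9 N.

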